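# Drive the hinge pin out of a shoe last with the stop-collar drift

### The arm

A 6-joint arm with a two-finger parallel gripper is mounted at the origin on the work surface. World frame = base frame: x ahead of the robot, y to its left, z up, the work surface at z = 0. Lengths are in m, angles in rad, forces in N, time in s.
With the tool pointing down it reaches from about 0.3 to 0.775 m from the base axis. Payload 14.6 kg.
Tool frame: the origin (TCP) lies midway between the tips of the shut fingers; the grasp point (between the pads) lies 19 mm behind it; z points along the fingers, x is the direction in which the jaws open and shut, and the axes are right-handed (so a half turn about z gives the same grasp; the last joint's range is limited). The gripper opens to 94 mm and grips with 3 to 60 N. Pads are 16 mm wide; open, the fingers measure 119 mm over their backs; the gripper's body (75 mm by 177 mm) begins 78 mm behind the grasp point.
Start: joints at [1.122, 0.3, 1.521, -0, 1.321, -0.067], TCP at [0.205, 0.51, 0.18] pointing down, gripper open.
Joint ranges: [-3.03, 3.03], [-0.79, 2.21], [0.23, 2.52], [-1.04, 4.18], [0, 3.07], [-2.55, 2.55]. Speed limits (rad/s): [2.22, 2.22, 2.57, 3.14, 3.14, 3.14].

### API

Orientations are given as [roll, pitch, yaw] about the fixed x, y, z axes, in that order (R = Rz(yaw) Ry(pitch) Rx(roll)).
In Python, from station import ctrl gives the robot as it stands.
- The arm moves only by the tool jog_arm, never from a script. Its argument "rows" is a list of rows, each a list of 7 numbers: the shift along the tool's x, y, z in mm, then the turn, a rotation vector about the tool's x, y, z in rad, then the opening, from 0 (shut) to 1 (fully open). A call has 1 to 10 rows; each row is the pose to reach, as a shift and turn from the pose measured when the call began, along the tool's axes at that moment; what a row does not reach only later rows make up. A row lasts 1/10 s, in which the tool goes at most 50 mm and 8.59 degrees, less where a joint would pass 70% of its speed; a pose out of reach is approached as far as the arm can. A call with a gripper value outside its range is refused whole. The fingers move at their own pace and stop on an object; "grip_force" is the grip in N (left out, the last holds). Time passes only in rows, so rows that repeat a pose let the fingers close. It gives the time, the measured TCP pose, the force and the opening at its end, in the units of the state.
- ctrl.get_state(): the state, without advancing time (a new reading comes with each control period).
- ctrl.read_camera(name): name is "scene" or "top" or "wrist"; returns (picture, depth): 384x512x3 uint8, blue, green, red; 384x512 float32, m along the optical axis (not along the pixel's ray), 0 where there is no reading.
- ctrl.calibration(name): a dict with "vfov" (degrees; the focal length in pixels is half the picture's height over the tangent of half this angle, whatever the lens; pixels are square), "cx", "cy" (the principal point, pixels), "xyz" and "orientation" of the camera in the world. Camera axes: x right, y up, looking along -z (the intrinsics and any distortion apply to the point x, -y, -z); pixel columns grow to the right and rows downward; lengths in m; the calibration is good to about 2 mm. A picture is of the moment at which its call begins: read the wrist's pose just before it. calibration takes no time and is no camera call; for the wrist camera it gives the pose at the moment of the call.
- ctrl.close_job(): hands the job in, once; it reports no verdict.
Trained networks look in the newest picture that a camera, given by its name, has taken for a name from the list of things; names that differ only in an ending like _2 or _b are one class to them, and where a whole thing is asked for, a point or a joint stands for the part that bears it (a point fixed in the world has none). Each returns a list of dicts, best first, with "conf" (0 to 1); they miss things now and then, are a little off and sometimes report something else, mostly with a low value. They report only what shows in the picture. A call takes as long as a camera call. They do not tell look-alikes from the thing itself.
- ctrl.masks_of(query, camera): "region" (384x512 bool, what is visible of it) and "position" ([column, row] in pixels, amid what is visible of it).
The state is a dict: "time": time; "q": joint angles; "qd": joint speeds; "effort": joint torques, N m; "tool_pos": TCP position; "tool_rot": TCP orientation; "wrist_force": force on the tool from outside, world axes, zero at the start; "moment": the same for the moment, N m; "width": finger opening in m.
Only numpy, scipy, OpenCV 4.12 (cv2) and the standard library are available. Lean on these libraries where they do the work, as an engineer would, in place of code of your own. Each camera call takes 0.05 s, during which the arm holds its last target.

### The job

The wooden shoe last clamped on its side in the cradle is to be taken apart: take the stop-collar drift from the tool block, find the bore of the brass bush with its tip and press it steadily down through the bore until the hinge pin drops out underneath into the catch tin, never bearing hard on the bush or the wood, since the bush is only glued in. Then draw the drift out, stand it fully down in its hole in the tool block again and let go. Leave the other tools on the bench where they are.

Things in the scene. Friction and masses are not known exactly. Their poses are not given: they have to be found in the camera images.
- cradle: Wooden cradle, fixed to the bench, that holds a pale shoe last (250 mm long) on its side under a hold-down bar. Origin on the bench under the hinge mark; x towards the last's toe, y towards its cone (upper side), z up. The last's upper side is 126 mm above the bench near the bush; the bar, 88 to 112 mm along x and -68 to 24 mm along y, is 152 mm high with wing nuts to 166 mm.
- hinge_mark (a point): Where the cradle's pattern puts the mouth of the bush: 127 mm above the bench. The last was clamped by hand, so its real bush lies up to 4.5 mm off this point in x and in y: find it by eye or touch. Level brass flange 34 mm across round a vertical bore 10.8 mm across, sharp edge, 53 mm long. The glue stands 30 N from the drift at most, down or sideways.
- catch_tin (a point): Middle of the floor of the open tin, 64 by 100 mm, fixed under the bush, 14 mm above the bench. The steel hinge pin, 10.4 mm across its ends and 44 mm long, stands in the bore, its top about 8 mm below the mouth of the bush; a spring clip low in the bore grips it. It takes 9 to 18 N to start, about 5 N on the way and 9 to 18 N again to snap its head through the clip; then it drops, the drift's tip being 48 mm down the bore.
- drift: Hand drift standing upright in the tool block: steel shank 9.4 mm across and 52.5 mm long, then a steel stop collar 30 mm across and 5 mm thick, then a straight round wooden handle 24 mm across and 58 mm high (115 mm overall). Origin at the shank's flat tip, z up to the handle. The collar comes to rest on the bush when the drift is all the way in, and the pin is then out.
- block: Dark wooden tool block, fixed, 170 by 60 mm, 60 mm high; origin under its centre, x along its row of three round holes. Each hole holds one tool: drift, punch or awl, in any order.
- hole0 (a point): Mouth of the first hole, 55 mm towards -x of the block's centre, 13 mm across, 55 mm deep, 60 mm above the bench. The drift stands in its hole with the collar resting on the block.
- hole1 (a point): Mouth of the middle hole, same size.
- hole2 (a point): Mouth of the third hole, 55 mm towards +x of the block's centre, same size.
- punch: Dark steel punch, no wooden handle, no collar: 16 mm across, standing 52 mm above the block in one of its holes. Stays there.
- awl: Awl with a pear-shaped dark wooden handle, 28 mm across, standing 49 mm above the block in one of its holes. Stays there.
- mallet: Wooden mallet lying beyond the work, 260 mm long, 60 mm high. Stays there.
- sanding_block: Cork sanding block, 110 by 65 by 28 mm, lying near the robot. Stays there.
- rasp: Rasp with a wooden handle, 305 mm long, lying on the right. Stays there.
- glue: White glue bottle, 56 mm across, 150 mm high, standing beyond the work. Stays there.
- calliper: Steel calliper, 200 mm long, lying on the left near the robot. Stays there.
Mind the look-alikes: they are no part of the job. What is shaped like the drift but blue or green is not meant.

How it is judged:
By the outcome, as a careful person would: the job done as asked, in the order asked, and still so for the second after the job is handed in, with the robot touching nothing.
It also fails if it takes over 72 s, if anything falls off the work surface, if the arm or the gripper's body presses on something with over 40 N, if the wrist force passes 120 N, or if a joint passes its speed limit or range.

## Working session

There is one attempt and no reset: what is moved stays moved. The work goes in short steps, Python scripts to look and compute and a tool call to move; the robot and the scene stay as the last step left them, time stands still between calls to the robot, and variables do not carry over. Pictures are saved under pics/ and viewed, and the job is handed in when it is done.

Besides the shell and the picture viewer there is one more tool, called after "Emit:" as name(argument=value, ...), one argument or row to a line, values as JSON. jog_arm: Moves the arm, as the interface text tells. Its arguments: {"type":"object","properties":{"rows":{"type":"array","items":{"type":"array","items":{"type":"number"}}},"grip_force":{"type":"number"}},"required":["rows"]}

```bash
ls; mkdir -p pics; cat > h.py <<'E'
import numpy as np,cv2
from station import ctrl
from scipy.spatial.transform import Rotation as R
def cam(n):
    c=ctrl.calibration(n); return c
def Rm(o):
    o=np.array(o,float)
    return R.from_euler('xyz',o).as_matrix() if o.size==3 else o
def px2w(c,u,v,d,h=384):
    f=h/2/np.tan(np.radians(c['vfov'])/2)
    p=np.stack([(u-c['cx'])/f*d,-(v-c['cy'])/f*d,-d*np.ones_like(u*1.0)],-1)
    return p@Rm(c['orientation']).T+np.array(c['xyz'])
def w2px(c,P,h=384):
    f=h/2/np.tan(np.radians(c['vfov'])/2)
    p=(np.array(P)-np.array(c['xyz']))@Rm(c['orientation'])
    return np.stack([c['cx']+f*p[...,0]/-p[...,2], c['cy']-f*p[...,1]/-p[...,2]],-1)
E
python3 - <<'E'
from h import *
s=ctrl.get_state(); print(s)
for n in ['scene','top','wrist']:
    c=ctrl.calibration(n); print(n,c)
    p,d=ctrl.read_camera(n); cv2.imwrite(f'pics/{n}0.png',p); np.save(f'{n}0.npy',d)
    for q in (['drift','block','punch','awl','hinge_mark','cradle'] if n!='wrist' else []):
        for r in ctrl.masks_of(q,n)[:4]:
            print(n,q,round(r['conf'],2),r['position'],r['region'].sum())
E
```

```text
pics
{'time': 0.0, 'q': array([ 1.12244279e+00,  3.00455579e-01,  1.52158781e+00, -1.15513187e-05,
        1.32066202e+00, -6.65783164e-02]), 'qd': array([-0.00073165, -0.00134537,  0.00015508,  0.00144361,  0.00071986,
        0.00127779]), 'effort': array([ 5.00183305e-04, -5.31796432e+01, -3.52741635e+01,  7.08833733e-02,
        2.42892362e-02, -1.09534203e-04]), 'tool_pos': array([0.2047841 , 0.51014838, 0.179592  ]), 'tool_rot': array([-3.14152979e+00,  1.11103969e-03,  1.18902400e+00]), 'wrist_force': array([-0.7426599 ,  0.32922613,  0.69053356]), 'moment': array([-0.00183614,  0.0291258 , -0.01845127]), 'width': 0.09361443232427942}
scene {'vfov': 55.2822431838268, 'cx': 247.4717682719429, 'cy': 193.12289105504237, 'xyz': array([ 1.43663823, -0.18726647,  0.7623771 ]), 'orientation': array([ 0.95921607, -0.02357027,  1.36369018])}
scene drift 0.74 [315.5, 203.4] 153
scene drift 0.66 [336.2, 227.0] 166
scene drift 0.59 [336.5, 200.9] 169
scene drift 0.55 [315.5, 232.5] 222
scene block 0.61 [300.9, 214.7] 996
scene awl 0.67 [297.5, 209.3] 934
scene awl 0.48 [304.0, 197.2] 129
scene hinge_mark 0.81 [194.1, 227.5] 2019
scene cradle 0.77 [191.5, 226.4] 2020
scene cradle 0.6 [151.5, 262.6] 889
top {'vfov': 42.203954939749735, 'cx': 264.13445545486155, 'cy': 181.9912975825629, 'xyz': array([0.31375543, 0.00554242, 1.57130349]), 'orientation': array([ 0.15185202, -0.00274043, -1.57071631])}
top drift 0.59 [356.4, 125.3] 385
top drift 0.57 [164.7, 176.1] 111
top block 0.85 [201.0, 186.6] 898
top block 0.28 [308.0, 180.4] 1811
top hinge_mark 0.96 [309.2, 177.4] 1553
top hinge_mark 0.5 [203.8, 187.2] 848
top cradle 0.86 [306.3, 178.0] 1721
top cradle 0.51 [199.7, 185.0] 956
wrist {'vfov': 60.14476076999059, 'cx': 258.7503187262244, 'cy': 186.57413431579303, 'xyz': array([0.13730573, 0.53800313, 0.3845607 ]), 'orientation': array([-2.51873415e-01, -1.43704916e-04,  1.18913567e+00])}
```

View pics/scene0.png

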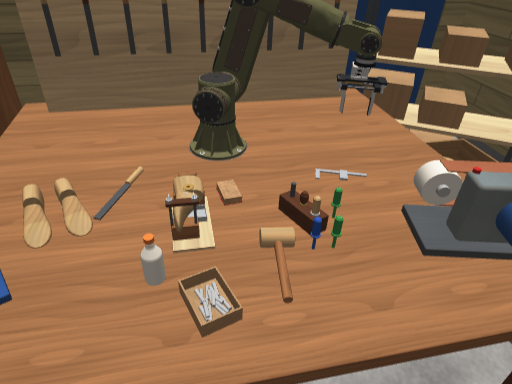

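View pics/top0.png

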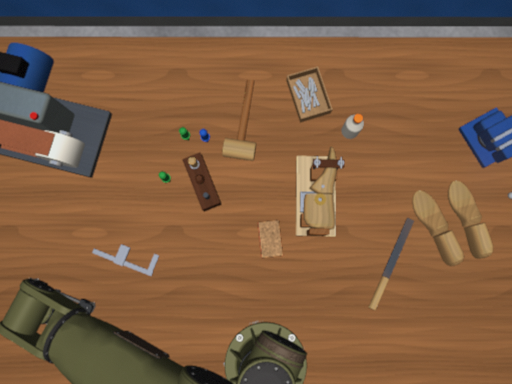

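View pics/wrist0.png

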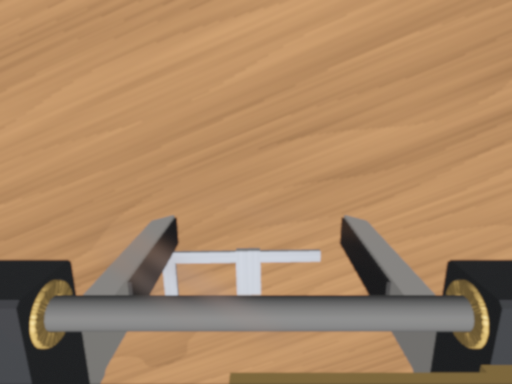

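```bash
python3 - <<'E'
import cv2,numpy as np
a=cv2.imread('pics/scene0.png')[160:280,100:370]
cv2.imwrite('pics/scene0c.png',cv2.resize(a,None,fx=2.9,fy=2.9,interpolation=cv2.INTER_CUBIC))
a=cv2.imread('pics/top0.png')[120:250,140:400]
cv2.imwrite('pics/top0c.png',cv2.resize(a,None,fx=3,fy=3,interpolation=cv2.INTER_CUBIC))
E
```

```text
(no output)
```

View pics/scene0c.png

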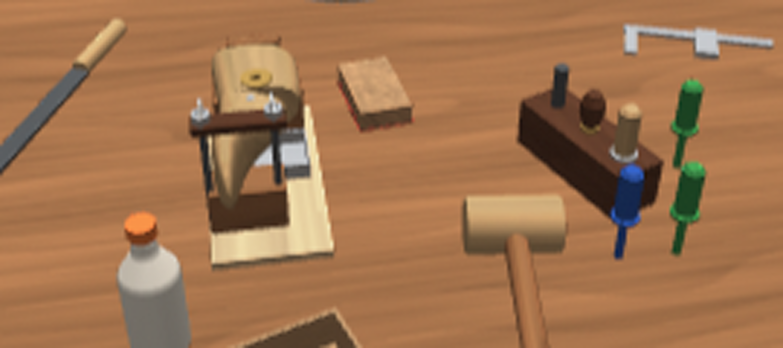

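View pics/top0c.png

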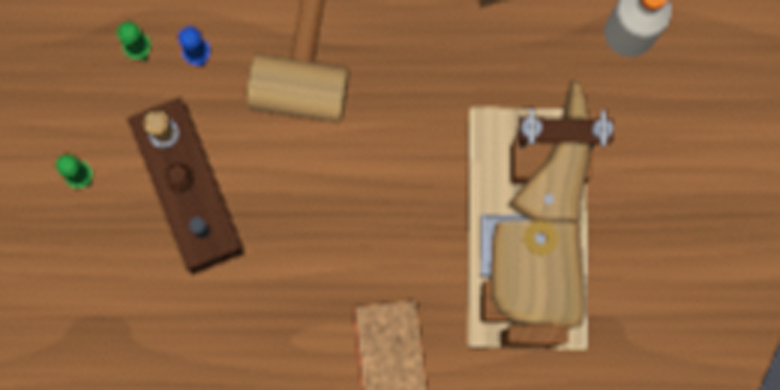

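```bash
python3 - <<'E'
from h import *
print({k:0 for k in cam('top')})
for n,pts in [('top',dict(drift=(193,162),awl=(199,179),punch=(206,195.5),bush=(320,199.3),blockc=(202,182),bolt=(323,186),green=(165,176),green2=(184,132),blue=(204,134))),
  ('scene',dict(drift=(316.5,201),punch=(293,185),awl=(304,194),bush=(188.5,187)))]:
    c=cam(n); d=np.load(n+'0.npy')
    for k,(u,v) in pts.items():
        dd=d[int(round(v)),int(round(u))]
        print(n,k,dd,px2w(c,np.array(u),np.array(v),dd).round(4))
E
```

```text
{'vfov': 0, 'cx': 0, 'cy': 0, 'xyz': 0, 'orientation': 0}
top drift 1.4731934 [0.5951 0.2122 0.1234]
top awl 1.4789966 [0.5463 0.1952 0.1101]
top punch 1.4724096 [0.497  0.1736 0.1093]
top bush 1.4593858 [ 0.4843 -0.1623  0.1215]
top blockc 1.4982206 [0.5403 0.1886 0.0898]
top bolt 1.459385 [ 0.5229 -0.1711  0.1274]
top green 1.4747843 [0.5544 0.2954 0.1154]
top green2 1.5035775 [0.6905 0.2437 0.1072]
top blue 1.4946454 [0.6823 0.1822 0.1152]
scene drift 1.0984651 [0.6154 0.2122 0.1174]
scene punch 1.1821241 [0.5081 0.1736 0.1087]
scene awl 1.1452042 [0.5601 0.1932 0.1069]
scene bush 1.1317668 [ 0.4848 -0.158   0.1239]
```

Emit:
jog_arm(
  rows=[
    [-13,45,-10,0,0,-0.1,0.7],
    [-30,100,-20,0,0,-0.2,0.7],
    [-45,160,-30,0,0,-0.3,0.7],
    [-60,215,-40,0,0,-0.4,0.7],
    [-75,265,-40,0,0,-0.5,0.7],
    [-90,315,-40,0,0,-0.6,0.7],
    [-105,365,-40,0,0,-0.7,0.7],
    [-118,415,-40,0,0,-0.757,0.7],
    [-133,460,-40,0,0,-0.757,0.7],
    [-133,474,-40,0,0,-0.757,0.7],
  ],
)

```text
time: 1.75
tool_pos: [0.5967, 0.2085, 0.2203]
tool_rot: [3.141, 0.0, 1.946]
wrist_force: [-0.4, 0.3, 0.4]
width: 0.0659
```

Emit:
jog_arm(
  rows=[
    [0,0,0,0,0,0,0.7],
    [0,0,0,0,0,0,0.7],
  ],
)

```text
time: 1.95
tool_pos: [0.597, 0.2078, 0.2196]
tool_rot: [-3.141, -0.0, 1.944]
wrist_force: [0.4, 1.4, -0.1]
width: 0.0658
```

```bash
python3 - <<'E'
from h import *
c=cam('wrist');p,d=ctrl.read_camera('wrist');cv2.imwrite('pics/w1.png',p);np.save('w1.npy',d)
s=ctrl.get_state();print(s['time'],s['tool_pos'],s['tool_rot'],c)
import pickle;pickle.dump((c,s),open('w1.pkl','wb'))
E
```

```text
2.0 [0.59633764 0.20868638 0.22008144] [-3.14138896e+00 -2.16976974e-04  1.94535723e+00] {'vfov': 60.14476076999059, 'cx': 258.7503187262244, 'cy': 186.57413431579303, 'xyz': array([0.52928675, 0.18206435, 0.42411483]), 'orientation': array([-2.51437372e-01, -6.46759808e-04,  1.94407920e+00])}
```

View pics/w1.png

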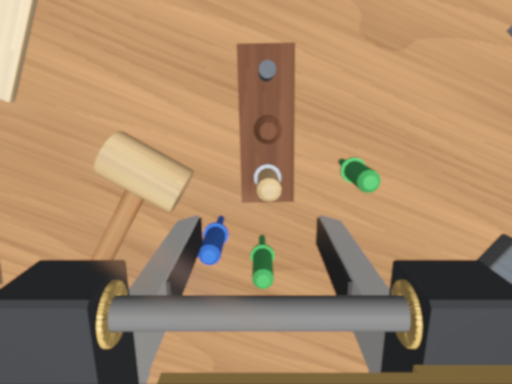

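```bash
cat >> h.py <<'E'
def crop(src,x0,y0,x1,y1,k,out):
    a=cv2.imread(src)[y0:y1,x0:x1]; cv2.imwrite(out,cv2.resize(a,None,fx=k,fy=k,interpolation=cv2.INTER_CUBIC))
E
python3 - <<'E'
from h import *
import pickle
c,s=pickle.load(open('w1.pkl','rb'));d=np.load('w1.npy')
uu,vv=np.meshgrid(np.arange(512),np.arange(384))
W=px2w(c,uu,vv,d)
sub=W[140:205,235:300]; z=sub[...,2]
for lo,hi in [(.118,.13),(.061,.068),(.055,.0605)]:
    m=(z>lo)&(z<hi); P=sub[m]; print(lo,m.sum(),P.mean(0).round(4),P.min(0).round(4),P.max(0).round(4))
for r in [60,69,120,150,165,175,182,186,190,194]: print(r,W[r,267].round(4))
crop('pics/w1.png',225,30,300,210,3.3,'pics/w1c.png')
E
```

```text
0.118 416 [0.6013 0.2198 0.1213] [0.5908 0.2088 0.118 ] [0.6128 0.2316 0.1247]
0.061 287 [0.593  0.2156 0.0631] [0.554  0.1781 0.061 ] [0.6349 0.2579 0.0673]
0.055 2005 [0.5929 0.2162 0.0596] [0.5537 0.1771 0.0572] [0.6404 0.2573 0.0605]
60 [0.4935 0.1761 0.1118]
69 [0.5004 0.1789 0.111 ]
120 [0.5422 0.1957 0.106 ]
150 [0.5741 0.2096 0.0605]
165 [0.5888 0.2153 0.0662]
175 [0.5915 0.2153 0.1058]
182 [0.5947 0.2162 0.1213]
186 [0.5981 0.2176 0.1221]
190 [0.6018 0.219  0.1217]
194 [0.6054 0.2205 0.1219]
```

View pics/w1c.png

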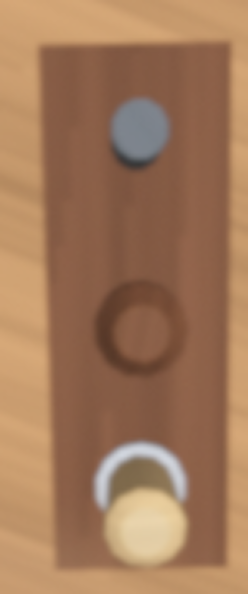

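Emit:
jog_arm(
  rows=[
    [4,4,25,0,0,0,0.6],
    [9,8.5,55,0,0,0,0.5],
    [9,8.5,85,0,0,0,0.5],
    [9,8.5,110,0,0,0,0.5],
    [9,8.5,130,0,0,0,0.5],
    [9,8.5,140,0,0,0,0.5],
    [9,8.5,146,0,0,0,0.5],
    [9,8.5,146,0,0,0,0.5],
  ],
)

```text
time: 2.8
tool_pos: [0.6006, 0.2207, 0.0743]
tool_rot: [-3.141, -0.0, 1.946]
wrist_force: [-0.1, 0.1, -0.7]
width: 0.047
```

```bash
python3 - <<'E'
from h import *
c=cam('wrist');p,d=ctrl.read_camera('wrist');cv2.imwrite('pics/w2.png',p);np.save('w2.npy',d)
s=ctrl.get_state();print(s['time'],s['tool_pos'],s['tool_rot'],s['wrist_force'],s['width'])
E
```

```text
2.85 [0.60102075 0.22060235 0.07490372] [ 3.14081907e+00 -1.37783088e-04  1.94576766e+00] [0.26458499 0.42399166 0.03897838] 0.04742714125079813
```

View pics/w2.png

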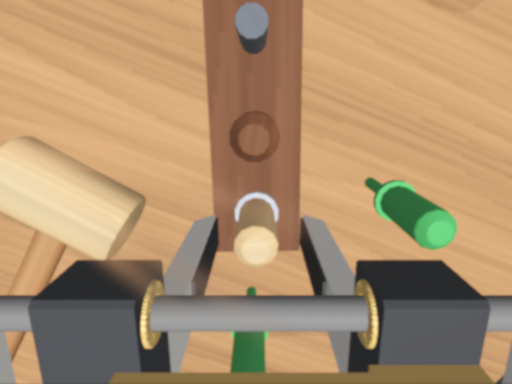

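```bash
python3 - <<'E'
from h import *
c=cam('wrist');d=np.load('w2.npy');s=ctrl.get_state()
uu,vv=np.meshgrid(np.arange(512),np.arange(384))
W=px2w(c,uu,vv,d)
sub=W[180:290,230:285]; m=(sub[...,2]>.119)&(sub[...,2]<.127);P=sub[m];print(m.sum(),P.mean(0),P.min(0),P.max(0))
T=s['tool_pos'];RT=Rm(s['tool_rot'])
print('rel tool',((P-T)@RT).mean(0))
print(w2px(c,T),w2px(c,T-RT[:,2]*.019))
E
```

```text
1285 [0.60105431 0.21966231 0.12207587] [0.5905222  0.20899231 0.11900146] [0.61339371 0.23108358 0.12516351]
rel tool [-0.00088052 -0.00027656 -0.0471725 ]
[257.31132389 216.14851288] [257.19273494 226.85168841]
```

Emit:
jog_arm(
  rows=[
    [0,0,0,0,0,0,0.3],
    [0,0,0,0,0,0,0.2],
    [0,0,0,0,0,0,0.1],
    [0,0,0,0,0,0,0.1],
    [0,0,0,0,0,0,0.1],
    [0,0,0,0,0,0,0.1],
  ],
  grip_force=45,
)

```text
time: 3.45
tool_pos: [0.6012, 0.2206, 0.0753]
tool_rot: [3.14, -0.0, 1.946]
wrist_force: [1.0, -1.1, 4.2]
width: 0.023
```

Emit:
jog_arm(
  rows=[
    [0,0,-8,0,0,0,0.1],
    [0,0,-20,0,0,0,0.1],
    [0,0,-40,0,0,0,0.1],
    [0,0,-65,0,0,0,0.1],
    [0,0,-90,0,0,0,0.1],
    [0,0,-115,0,0,0,0.1],
    [0,0,-140,0,0,0,0.1],
    [0,0,-155,0,0,0,0.1],
    [0,0,-165,0,0,0,0.1],
    [0,0,-165,0,0,0,0.1],
  ],
)

```text
time: 4.45
tool_pos: [0.6013, 0.2207, 0.2419]
tool_rot: [3.138, 0.0, 1.946]
wrist_force: [0.0, 0.6, -2.2]
width: 0.0228
```

```bash
python3 - <<'E'
from h import *
c=cam('wrist');p,d=ctrl.read_camera('wrist');cv2.imwrite('pics/w3.png',p);np.save('w3.npy',d)
s=ctrl.get_state();print(s['time'],s['tool_pos'],s['tool_rot'],s['wrist_force'],s['width'])
E
```

```text
4.5 [0.60100551 0.22053426 0.2404945 ] [ 3.13979260e+00 -6.00948288e-05  1.94580023e+00] [ 0.37336881  1.13407207 -2.62247372] 0.023116625554661284
```

View pics/w3.png

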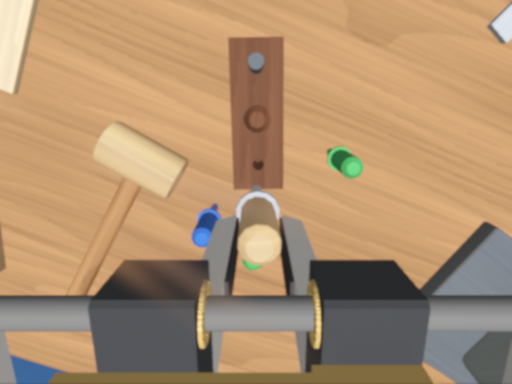

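Emit:
jog_arm(
  rows=[
    [-20,-15,0,0,0,0.04,0.1],
    [-50,-40,0,0,0,0.08,0.1],
    [-85,-68,0,0,0,0.12,0.1],
    [-125,-98,0,0,0,0.17,0.1],
    [-165,-130,0,0,0,0.22,0.1],
    [-205,-163,0,0,0,0.27,0.1],
    [-245,-195,0,0,0,0.32,0.1],
    [-280,-222,0,0,0,0.36,0.1],
    [-300,-240,0,0,0,0.375,0.1],
    [-312,-248,0,0,0,0.375,0.1],
  ],
)

```text
time: 5.5
tool_pos: [0.4833, -0.1624, 0.2392]
tool_rot: [3.141, -0.001, 1.568]
wrist_force: [-0.2, 0.8, -2.5]
width: 0.023
```

Emit:
jog_arm(
  rows=[
    [0,0,0,0,0,0,0.1],
    [0,0,0,0,0,0,0.1],
    [0,0,0,0,0,0,0.1],
  ],
)

```text
time: 5.8
tool_pos: [0.4837, -0.1612, 0.2389]
tool_rot: [-3.141, -0.002, 1.57]
wrist_force: [0.8, -0.6, -1.5]
width: 0.0234
```

```bash
python3 - <<'E'
from h import *
import pickle
c=cam('wrist');s0=ctrl.get_state();p,d=ctrl.read_camera('wrist');cv2.imwrite('pics/w4.png',p);np.save('w4.npy',d)
s=ctrl.get_state();print(s['time'],s['tool_pos'],s0['tool_pos'],s['tool_rot'],s['wrist_force'],s['width'])
pickle.dump((c,s),open('w4.pkl','wb'))
crop('pics/w4.png',180,130,340,290,4,'pics/w4c.png')
E
```

```text
5.85 [ 0.48372494 -0.16123896  0.23905542] [ 0.48368258 -0.1612019   0.23893512] [ 3.14155557e+00 -1.37213834e-03  1.57009024e+00] [-0.59172004 -0.18073532 -2.30212967] 0.022705342597144337
```

View pics/w4.png

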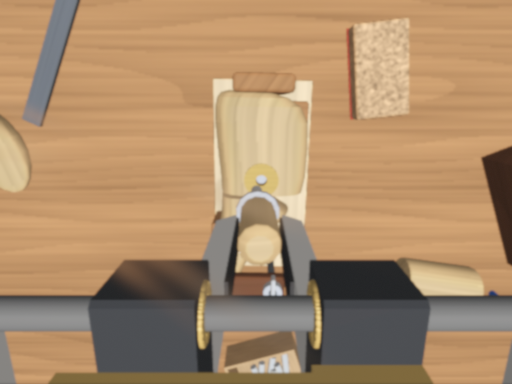

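View pics/w4c.png

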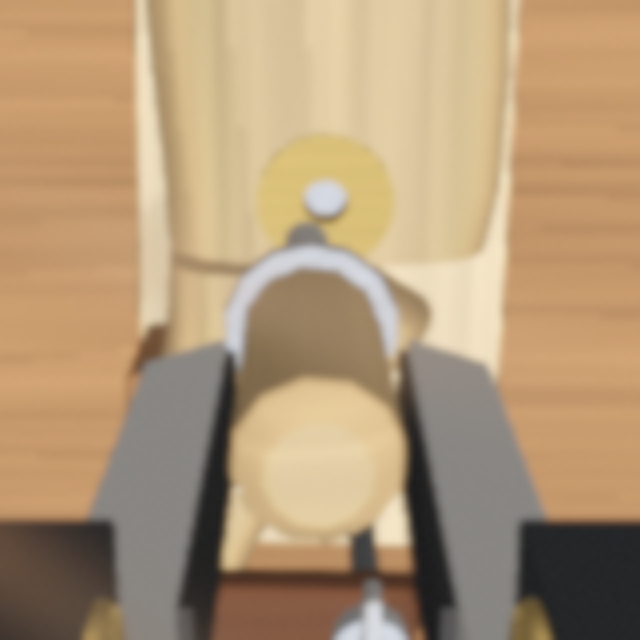

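```bash
python3 - <<'E'
from h import *
import pickle
c,s=pickle.load(open('w4.pkl','rb'));d=np.load('w4.npy')
T=s['tool_pos'];RT=Rm(s['tool_rot'])
tip=T+RT[:,2]*.066; print('tip pred',tip,w2px(c,tip),w2px(c,tip+[-.0047,0,0]),w2px(c,tip+[0,.0047,0]))
u,v=260.9,179.1
uu,vv=np.meshgrid(np.arange(512),np.arange(384))
W=px2w(c,uu,vv,d)
sub=W[163:180,245:278]; print('flange z',np.median(sub[...,2]),np.percentile(sub[...,2],[10,90]))
# intersect ray with z=.127
a=px2w(c,np.array(u),np.array(v),1.0);o=np.array(c['xyz']);r=a-o
for z in (.124,.127): print('bore',z,o+r*(z-o[2])/r[2])
# shank tip by depth
for row in range(182,196): print(row,[int(x*1000) for x in W[row,246:270,2]])
crop('pics/w4.png',235,155,285,205,12,'pics/w4d.png')
E
```

```text
tip pred [ 0.48372745 -0.1611484   0.17305548] [257.81123412 190.33285885] [257.80303023 184.93441864] [263.37828668 190.3261132 ]
flange z 0.1264292550561602 [0.12462343 0.12758901]
bore 0.124 [ 0.48544502 -0.15814149  0.124     ]
bore 0.127 [ 0.48474479 -0.15816641  0.127     ]
182 [126, 126, 128, 126, 126, 128, 126, 125, 125, 126, 123, 118, 118, 118, 118, 118, 118, 119, 117, 121, 127, 126, 125, 124]
183 [125, 125, 126, 125, 127, 127, 125, 127, 127, 126, 127, 122, 120, 117, 117, 117, 117, 118, 121, 124, 126, 127, 126, 125]
184 [127, 128, 126, 127, 126, 127, 126, 126, 126, 126, 125, 127, 123, 121, 119, 121, 119, 122, 125, 126, 126, 127, 126, 127]
185 [125, 126, 126, 126, 126, 126, 125, 126, 126, 171, 171, 169, 127, 125, 125, 124, 124, 126, 127, 127, 127, 125, 127, 126]
186 [127, 127, 127, 126, 125, 126, 126, 173, 174, 175, 174, 174, 173, 172, 126, 126, 126, 127, 126, 126, 127, 127, 125, 126]
187 [125, 126, 127, 126, 125, 126, 172, 176, 176, 176, 178, 176, 176, 176, 173, 127, 126, 127, 126, 126, 126, 127, 126, 127]
188 [124, 125, 125, 126, 127, 171, 176, 177, 180, 181, 181, 183, 181,
[... 230 characters left out ...]
 225, 225, 227, 226, 225, 183, 177, 126, 127, 126, 127, 126, 126, 125, 125]
191 [126, 124, 127, 128, 224, 224, 225, 226, 226, 226, 227, 227, 228, 227, 227, 225, 225, 225, 224, 127, 126, 443, 126, 127]
192 [124, 225, 225, 225, 227, 227, 227, 227, 228, 228, 227, 228, 228, 228, 227, 228, 228, 228, 228, 226, 226, 224, 126, 126]
193 [225, 226, 227, 228, 229, 227, 228, 227, 228, 228, 227, 228, 228, 229, 229, 229, 228, 228, 228, 229, 228, 228, 225, 125]
194 [228, 228, 228, 229, 228, 228, 228, 229, 227, 229, 230, 228, 228, 229, 229, 229, 229, 228, 229, 228, 227, 227, 227, 226]
195 [229, 228, 228, 228, 228, 229, 229, 229, 228, 229, 228, 229, 229, 228, 229, 228, 228, 227, 229, 229, 228, 229, 229, 228]
```

View pics/w4d.png

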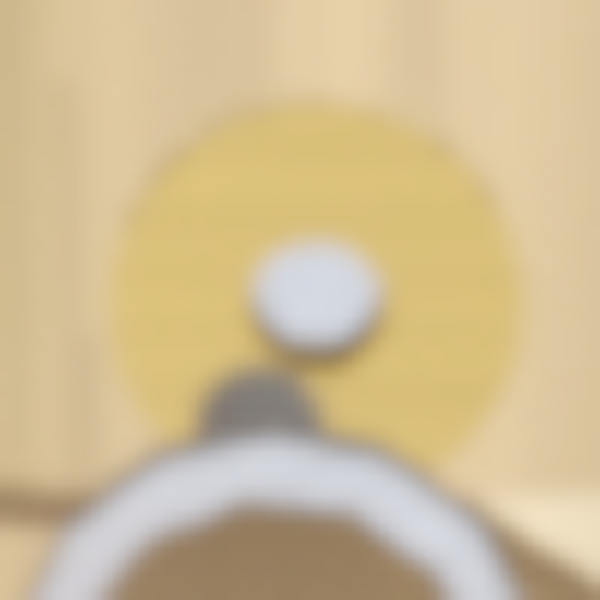

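```bash
python3 - <<'E'
from h import *
import pickle
c,s=pickle.load(open('w4.pkl','rb'));d=np.load('w4.npy')
T=s['tool_pos'];RT=Rm(s['tool_rot'])
for h in (-.0495,.0085,.066): print(h,w2px(c,T+RT[:,2]*h))
uu,vv=np.meshgrid(np.arange(512),np.arange(384))
W=px2w(c,uu,vv,d); Q=(W-T)@RT
def sel(r0,r1,c0,c1,lo,hi):
    q=Q[r0:r1,c0:c1].reshape(-1,3);q=q[(q[:,2]>lo)&(q[:,2]<hi)];return q
def fit(q):
    A=np.c_[2*q[:,:2],np.ones(len(q))];x=np.linalg.lstsq(A,(q[:,:2]**2).sum(1),rcond=None)[0];return x[:2],np.sqrt(x[2]+x[0]**2+x[1]**2)
q=sel(215,275,235,285,-.053,-.045);print('top',len(q),q.mean(0)*1e3,q.min(0),q.max(0))
q=sel(195,235,230,290,-.040,.004);print('handle',len(q),fit(q))
for lo,hi in ((-.04,-.03),(-.03,-.02),(-.02,-.01),(-.01,.0)):
    k=q[(q[:,2]>lo)&(q[:,2]<hi)];print(lo,len(k),fit(k), fit(k)[0][0] if len(k) else 0)
q=sel(183,191,245,270,.05,.072);print('shank',len(q),q.mean(0)*1e3,fit(q))
q=sel(188,235,230,290,.006,.0165);print('collar',len(q),q.min(0),q.max(0))
E
```

```text
-0.0495 [257.29063735 249.60401138]
0.0085 [257.61698134 212.44898964]
0.066 [257.81123412 190.33285885]
top 1041 [  0.83318748  -0.7004971  -47.08433711] [-0.01138108 -0.01006324 -0.05256895] [ 0.01363248  0.00968675 -0.04500037]
handle 1083 (array([ 0.00089009, -0.0013248 ]), np.float64(0.011577496211463105))
-0.04 404 (array([ 0.00108047, -0.00331556]), np.float64(0.011422032711702652)) 0.0010804746949886791
-0.03 270 (array([ 0.00092295, -0.00159047]), np.float64(0.011650074248502517)) 0.0009229478401235902
-0.02 190 (array([0.00022371, 0.00038009]), np.float64(0.011638271058927651)) 0.00022370535982714048
-0.01 159 (array([-2.08253563e-05,  4.63119884e-04]), np.float64(0.011728008610395595)) -2.08253562690308e-05
shank 46 [-1.66302278 -3.54418671 60.93399026] (array([-0.00146709,  0.00024582]), np.float64(0.004551138919678308))
collar 417 [-0.01493759 -0.01482475  0.00614436] [0.01398343 0.00655361 0.0155169 ]
```

```bash
python3 - <<'E'
from h import *
import pickle
c4,s4=pickle.load(open('w4.pkl','rb'))
# rigid camera in tool
RT=Rm(s4['tool_rot']);Rc=RT.T@Rm(c4['orientation']);tc=RT.T@(np.array(c4['xyz'])-s4['tool_pos'])
print(tc,R.from_matrix(Rc).as_euler('xyz'))
def an(name,rng):
    d=np.load(name)
    f=192/np.tan(np.radians(c4['vfov'])/2)
    uu,vv=np.meshgrid(np.arange(512),np.arange(384))
    P=np.stack([(uu-c4['cx'])/f*d,-(vv-c4['cy'])/f*d,-d],-1)
    Q=P@Rc.T+tc
    r0,r1,a,b=rng
    q=Q[r0:r1,a:b].reshape(-1,3)
    for lo in np.arange(-.055,.02,.01):
        k=q[(q[:,2]>lo)&(q[:,2]<lo+.01)&(abs(q[:,0])<.02)]
        if len(k)>20:
            A=np.c_[2*k[:,:2],np.ones(len(k))];x=np.linalg.lstsq(A,(k[:,:2]**2).sum(1),rcond=None)[0]
            print(name,round(lo,3),len(k),(x[:2]*1e3).round(2), 'mid',(k[:,0].min()+k[:,0].max())*500, 'rad',np.sqrt(x[2]+x[0]**2+x[1]**2)*1e3)
an('w2.npy',(185,275,228,285)); an('w4.npy',(185,275,235,285))
T=np.array([.6011,.2205,.2405]); RT3=R.from_euler('xyz',[3.14,0,1.9458]).as_matrix()
f=192/np.tan(np.radians(c4['vfov'])/2)
q=((np.array([.6011,.2205,.06])-T)@RT3-tc)@Rc; print('hole pred',c4['cx']+f*q[0]/-q[2],c4['cy']-f*q[1]/-q[2])
crop('pics/w3.png',225,150,290,215,9,'pics/w3c.png')
E
```

```text
[ 0.00067303 -0.07281702 -0.2043179 ] [2.88979764e+00 4.58074880e-04 5.56766113e-05]
w2.npy -0.055 1117 [-1.02  0.27] mid -0.986064422744841 rad 7.138790332204592
w2.npy -0.045 542 [-1.06  0.59] mid -1.067622456014647 rad 11.022683526121549
w2.npy -0.035 227 [-1.08  0.94] mid -0.755131412696201 rad 11.700238806929212
w2.npy -0.025 197 [-1.06  0.92] mid -0.8147054248074225 rad 11.67887001253067
w2.npy -0.015 173 [-1.11  0.93] mid -0.7241268735773835 rad 11.687190553232085
w2.npy -0.005 156 [-1.12  0.89] mid -0.7600904337924695 rad 11.688679791396309
w2.npy 0.005 1412 [-0.65  6.33] mid -0.5749165599495988 rad 20.789799962912937
w2.npy 0.015 329 [-1.06  5.81] mid -0.5314365443869693 rad 21.878167338096322
w4.npy -0.055 1067 [ 0.98 -1.28] mid 1.1257030319319723 rad 7.613666001334264
w4.npy -0.045 747 [ 1.07 -0.33] mid 1.1865751132539066 rad 11.017272797650712
w4.npy -0.035 306 [ 1.14 -0.14] mid 1.205843481130996 rad 12.315326711348158
w4.npy -0.025 201 [0.48 0.4 ] mid 1.4659395831525603 rad 11.766150566056062
w4.npy -0.015 174 [0.09 0.46] mid 0.4304128079790325 rad 11.690581060839925
w4.npy -0.005 154 [-0.15  0.34] mid 0.04912149872141579 rad 11.639807146661486
w4.npy 0.005 426 [-0.38  0.17] mid -0.47707748682729484 rad 13.146091957505364
hole pred 258.03303738429764 164.82333452259516
```

View pics/w3c.png

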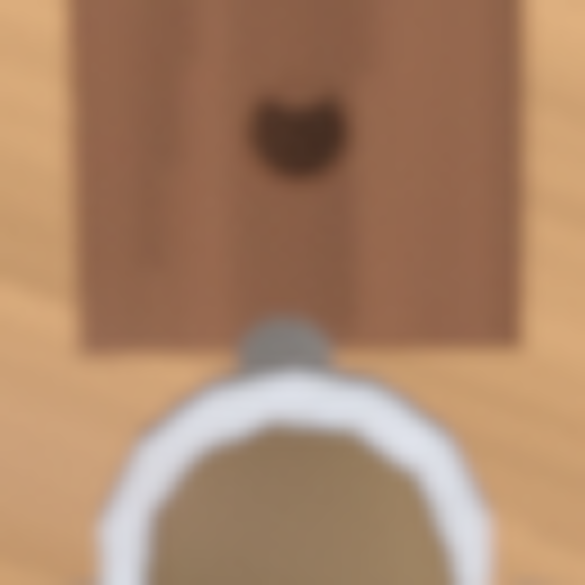

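Emit:
jog_arm(
  rows=[
    [1,0.5,5,0,0.008,0,0.1],
    [2,1,14,0,0.016,0,0.1],
    [3.1,1.1,24,0,0.022,0,0.1],
    [3.1,1.1,32,0,0.022,0,0.1],
    [3.1,1.1,36,0,0.022,0,0.1],
    [3.1,1.1,36,0,0.022,0,0.1],
    [3.1,1.1,36,0,0.022,0,0.1],
  ],
)

```text
time: 6.55
tool_pos: [0.4849, -0.1582, 0.2032]
tool_rot: [3.141, -0.023, 1.57]
wrist_force: [0.6, -0.6, -2.2]
width: 0.0232
```

```bash
cat > look.py <<'E'
from h import *
import pickle,sys
n=sys.argv[1]
c=cam('wrist');p,d=ctrl.read_camera('wrist');cv2.imwrite(f'pics/{n}.png',p);np.save(n+'.npy',d)
s=ctrl.get_state();pickle.dump((c,s),open(n+'.pkl','wb'))
print(s['time'],s['tool_pos'],s['tool_rot'],s['wrist_force'].round(2),s['width'])
T=s['tool_pos'];RT=Rm(s['tool_rot'])
uu,vv=np.meshgrid(np.arange(512),np.arange(384))
W=px2w(c,uu,vv,d);V=W-T   # world-relative to TCP
def fit(q):
    A=np.c_[2*q[:,:2],np.ones(len(q))];x=np.linalg.lstsq(A,(q[:,:2]**2).sum(1),rcond=None)[0];return (x[:2]*1e3).round(2),round(np.sqrt(x[2]+x[0]**2+x[1]**2)*1e3,2)
def sub(r0,r1,a,b,lo,hi):
    q=V[r0:r1,a:b].reshape(-1,3); return q[(q[:,2]>lo)&(q[:,2]<hi)]
for lo in (.02,.01,0,-.01):
    k=sub(185,260,235,285,lo,lo+.01)
    if len(k)>20: print('handle z',lo,len(k),fit(k))
q=sub(165,200,240,275,-.068,-.03)
q=q[np.hypot(q[:,0],q[:,1])<.012]
if len(q)>8: print('shank',len(q),fit(q),q[:,2].min())
print('tip pred px',w2px(c,T+[0,0,-.066]),w2px(c,T+[-.0047,0,-.066]))
crop(f'pics/{n}.png',230,150,295,215,9,f'pics/{n}d.png')
E
python3 look.py w5
```

```text
6.6 [ 0.48497354 -0.15817732  0.20339682] [ 3.1410007  -0.02312853  1.57003887] [ 0.42  0.27 -1.76] 0.023128412913997136
handle z 0.02 266 (array([0.13, 0.36]), np.float64(12.21))
handle z 0.01 185 (array([ 0.28, -0.19]), np.float64(11.61))
handle z 0 158 (array([ 0.36, -0.18]), np.float64(11.66))
handle z -0.01 191 (array([ 1.17, -0.16]), np.float64(12.71))
shank 45 (array([ 0.15, -0.1 ]), np.float64(4.5)) -0.06798394382873782
tip pred px [256.02196678 190.36202083] [256.00669487 184.9631017 ]
```

View pics/w5d.png

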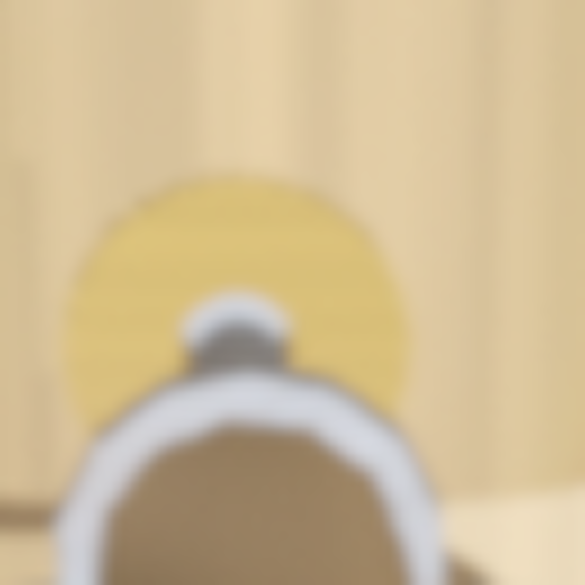

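```bash
cat > bore.py <<'E'
from h import *
import pickle,sys
from scipy.optimize import least_squares
n=sys.argv[1]
c,s=pickle.load(open(n+'.pkl','rb'));T=s['tool_pos']
p=cv2.imread(f'pics/{n}.png');hsv=cv2.cvtColor(p,cv2.COLOR_BGR2HSV)
# flange edge via radial saturation gradient, resampled
x0=[float(sys.argv[2]),float(sys.argv[3])]
sat=cv2.GaussianBlur(hsv[...,1].astype(np.float32),(0,0),.7)
th=np.linspace(0,2*np.pi,240,endpoint=False)
C=np.array(x0)
def ell(C,r,z=.127):
    return w2px(c,np.stack([C[0]+r*np.cos(th),C[1]+r*np.sin(th),0*th+z],-1)).astype(np.float32)
for it in range(4):
    rs=np.arange(.012,.0215,.00025)
    M=np.array([cv2.remap(sat,ell(C,r)[:,0][None],ell(C,r)[:,1][None],cv2.INTER_LINEAR)[0] for r in rs])
    g=-(M[3:]-M[:-3]); k=g.argmax(0); rr=(rs[3:]+rs[:-3])[k]/2; ok=(g.max(0)>12)
    im=w2px(c,np.array([C[0],C[1],.127]))
    ok&=(ell(C,.017)[:,1]<float(sys.argv[4]))
    P=np.stack([C[0]+rr*np.cos(th),C[1]+rr*np.sin(th)],-1)[ok]
    r=least_squares(lambda v:np.hypot(P[:,0]-v[0],P[:,1]-v[1])-v[2],[*C,.017],loss='soft_l1',f_scale=.0004)
    C=r.x[:2]; print(ok.sum(),r.x.round(5),'rel TCP mm',((C-T[:2])*1e3).round(2),'rms',np.sqrt((r.fun**2).mean()))
print(w2px(c,np.array([C[0],C[1],.127])))
E
python3 bore.py w5 .485 -.158 198; python3 bore.py w4 .485 -.158 186
```

```text
41 [ 0.4854  -0.15813  0.01641] rel TCP mm [0.43 0.05] rms 0.00015248746794615023
46 [ 0.48566 -0.15826  0.01668] rel TCP mm [ 0.69 -0.08] rms 0.0001381225617687593
40 [ 0.48582 -0.15827  0.01682] rel TCP mm [ 0.84 -0.09] rms 0.00011710588424003347
44 [ 0.4863  -0.15844  0.01729] rel TCP mm [ 1.32 -0.27] rms 0.0001602685110780535
[255.53694482 188.72854793]
0 [ 0.485 -0.158  0.017] rel TCP mm [1.28 3.24] rms nan
0 [ 0.485 -0.158  0.017] rel TCP mm [1.28 3.24] rms nan
0 [ 0.485 -0.158  0.017] rel TCP mm [1.28 3.24] rms nan
0 [ 0.485 -0.158  0.017] rel TCP mm [1.28 3.24] rms nan
[261.06963099 179.35354419]bore.py:22: RuntimeWarning: Mean of empty slice.
  C=r.x[:2]; print(ok.sum(),r.x.round(5),'rel TCP mm',((C-T[:2])*1e3).round(2),'rms',np.sqrt((r.fun**2).mean()))
  ret = ret.dtype.type(ret / rcount)
```

```bash
python3 - <<'E'
s=open('bore.py').read()
s=s.replace("sat=cv2.GaussianBlur(hsv[...,1]","lab=cv2.cvtColor(p,cv2.COLOR_BGR2LAB);sat=cv2.GaussianBlur(lab[...,2]*2.0-lab[...,1]")
s=s.replace("least_squares(lambda v:np.hypot(P[:,0]-v[0],P[:,1]-v[1])-v[2],[*C,.017]","least_squares(lambda v:np.hypot(P[:,0]-v[0],P[:,1]-v[1])-.017,[*C]").replace("range(4)","range(8)")
open('bore.py','w').write(s)
E
python3 bore.py w5 .485 -.158 196|tail -3; python3 bore.py w4 .485 -.158 189|tail -3
python3 bore.py w5 .485 -.158 188|tail -2; python3 bore.py w4 .485 -.158 180|tail -2
```

```text
0 [ 0.485 -0.158] rel TCP mm [0.03 0.18] rms nan
0 [ 0.485 -0.158] rel TCP mm [0.03 0.18] rms nan
[256.03953283 187.29147073]
0 [ 0.485 -0.158] rel TCP mm [1.28 3.24] rms nan
0 [ 0.485 -0.158] rel TCP mm [1.28 3.24] rms nan
[261.06963099 179.35354419]
0 [ 0.485 -0.158] rel TCP mm [0.03 0.18] rms nan
[256.03953283 187.29147073]
0 [ 0.485 -0.158] rel TCP mm [1.28 3.24] rms nan
[261.06963099 179.35354419]bore.py:22: RuntimeWarning: Mean of empty slice.
  C=r.x[:2]; print(ok.sum(),r.x.round(5),'rel TCP mm',((C-T[:2])*1e3).round(2),'rms',np.sqrt((r.fun**2).mean()))
  ret = ret.dtype.type(ret / rcount)
bore.py:22: RuntimeWarning: Mean of empty slice.
  C=r.x[:2]; print(ok.sum(),r.x.round(5),'rel TCP mm',((C-T[:2])*1e3).round(2),'rms',np.sqrt((r.fun**2).mean()))
  ret = ret.dtype.type(ret / rcount)
bore.py:22: RuntimeWarning: Mean of empty slice.
  C=r.x[:2]; print(ok.sum(),r.x.round(5),'rel TCP mm',((C-T[:2])*1e3).round(2),'rms',np.sqrt((r.fun**2).mean()))
  ret = ret.dtype.type(ret / rcount)
bore.py:22: RuntimeWarning: Mean of empty slice.
  C=r.x[:2]; print(ok.sum(),r.x.round(5),'rel TCP mm',((C-T[:2])*1e3).round(2),'rms',np.sqrt((r.fun**2).mean()))
  ret = ret.dtype.type(ret / rcount)
```

```bash
sed -i 's/g.max(0)>12/g.max(0)>4/; s/\.0215,/.0205,/;s/arange(\.012,/arange(.0135,/' bore.py
for a in "w5 .485 -.158 196" "w5 .485 -.158 188" "w4 .485 -.158 188" "w4 .485 -.158 180"; do python3 bore.py $a 2>/dev/null|tail -3; done
```

```text
150 [ 0.48613 -0.15823] rel TCP mm [ 1.16 -0.05] rms 0.0002529204890482516
150 [ 0.48611 -0.1582 ] rel TCP mm [ 1.13 -0.02] rms 0.0002583442318263202
[255.8135507  188.51855826]
118 [ 0.48614 -0.15822] rel TCP mm [ 1.17 -0.04] rms 0.00023383804040977486
118 [ 0.48617 -0.15825] rel TCP mm [ 1.2  -0.07] rms 0.00022985986133636693
[255.75546336 188.5875108 ]
155 [ 0.48616 -0.15826] rel TCP mm [2.43 2.98] rms 0.00030844292634886824
155 [ 0.48617 -0.15825] rel TCP mm [2.45 2.99] rms 0.00030376603894185546
[260.8117481 180.5166813]
117 [ 0.48617 -0.15827] rel TCP mm [2.45 2.97] rms 0.00024819442896449465
117 [ 0.48618 -0.15823] rel TCP mm [2.45 3.01] rms 0.00027161679700559186
[260.83672519 180.52481004]
```

Emit:
jog_arm(
  rows=[
    [0,0.5,2,0,0,0,0.1],
    [0,0.5,4,0,0,0,0.1],
    [0,0.5,6,0,0,0,0.1],
    [0,0.5,7,0,0,0,0.1],
    [0,0.5,7,0,0,0,0.1],
  ],
)

```text
time: 7.1
tool_pos: [0.4854, -0.158, 0.1962]
tool_rot: [3.141, -0.023, 1.57]
wrist_force: [-0.0, -0.0, -2.3]
width: 0.023
```

```bash
python3 look.py w6;python3 bore.py w6 .4855 -.158 190 2>/dev/null|tail -2
```

```text
7.15 [ 0.48544883 -0.15801519  0.19635309] [ 3.14114485 -0.02314998  1.57001128] [ 0.73 -0.12 -2.16] 0.023494941035614107
handle z 0.02 257 (array([0.29, 0.22]), np.float64(12.25))
handle z 0.01 189 (array([ 0.31, -0.18]), np.float64(11.61))
handle z 0 155 (array([ 0.37, -0.18]), np.float64(11.7))
handle z -0.01 206 (array([ 1.01, -0.19]), np.float64(12.73))
shank 52 (array([-5.15,  0.43]), np.float64(3.36)) -0.06794845288117132
tip pred px [256.00793763 190.33530518] [255.99267539 184.93649688]
120 [ 0.48614 -0.15824] rel TCP mm [ 0.69 -0.22] rms 0.0002138321798381757
[255.68717968 190.09380302]
```

View pics/w6d.png

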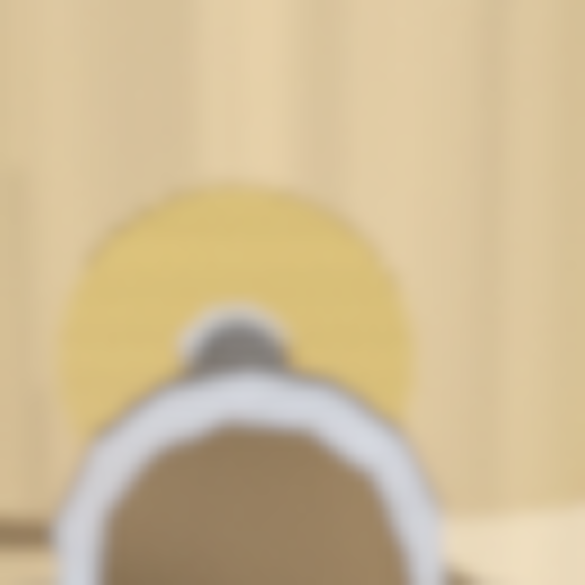

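Emit:
jog_arm(
  rows=[
    [-0.2,-0.1,1,0,0,0,0.1],
    [-0.2,-0.1,2,0,0,0,0.1],
    [-0.2,-0.1,2.5,0,0,0,0.1],
    [-0.2,-0.1,3,0,0,0,0.1],
  ],
)

```text
time: 7.55
tool_pos: [0.4853, -0.1581, 0.1933]
tool_rot: [3.141, -0.023, 1.57]
wrist_force: [-0.9, -0.4, -2.0]
width: 0.0227
```

Emit:
jog_arm(
  rows=[
    [0,0,0.5,0,0,0,0.1],
    [0,0,1,0,0,0,0.1],
  ],
)

```text
time: 7.75
tool_pos: [0.4854, -0.1581, 0.1923]
tool_rot: [3.141, -0.023, 1.57]
wrist_force: [-0.2, 0.2, -2.1]
width: 0.0228
```

Emit:
jog_arm(
  rows=[
    [0,0,0.5,0,0,0,0.1],
    [0,0,1,0,0,0,0.1],
  ],
)

```text
time: 7.95
tool_pos: [0.4853, -0.1581, 0.1912]
tool_rot: [3.141, -0.023, 1.57]
wrist_force: [0.7, 0.3, -1.5]
width: 0.0236
```

Emit:
jog_arm(
  rows=[
    [0,0,0.5,0,0,0,0.1],
    [0,0,1,0,0,0,0.1],
    [0,0,1,0,0,0,0.1],
  ],
)

```text
time: 8.25
tool_pos: [0.4853, -0.1581, 0.1902]
tool_rot: [3.141, -0.023, 1.57]
wrist_force: [0.2, 0.2, -1.9]
width: 0.0233
```

Emit:
jog_arm(
  rows=[
    [0,0,0.5,0,0,0,0.1],
    [0,0,1,0,0,0,0.1],
    [0,0,1,0,0,0,0.1],
  ],
)

```text
time: 8.55
tool_pos: [0.4853, -0.158, 0.1891]
tool_rot: [3.141, -0.023, 1.57]
wrist_force: [-0.3, -0.9, -1.6]
width: 0.0231
```

```bash
python3 look.py w7
```

```text
8.6 [ 0.4853198  -0.15803925  0.18912989] [ 3.14123772 -0.02316756  1.57001318] [-0.25 -0.13 -2.04] 0.022929908547646434
handle z 0.02 258 (array([0.29, 0.3 ]), np.float64(12.3))
handle z 0.01 180 (array([ 0.4 , -0.16]), np.float64(11.66))
handle z 0 160 (array([ 0.39, -0.19]), np.float64(11.67))
handle z -0.01 218 (array([ 0.77, -0.15]), np.float64(12.64))
shank 317 (array([-1.63, -0.08]), np.float64(8.08)) -0.06710263637589736
tip pred px [256.01194885 190.28863099] [255.99669818 184.8907347 ]
```

View pics/w7d.png

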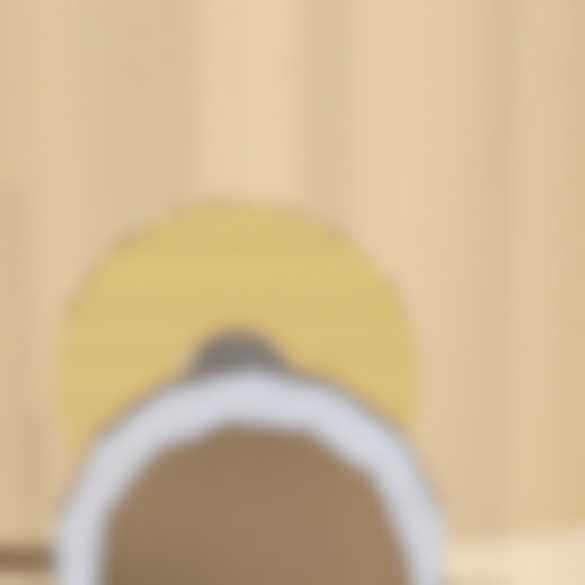

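Emit:
jog_arm(
  rows=[
    [0,0,0.7,0,0,0,0.1],
    [0,0,1.4,0,0,0,0.1],
    [0,0,2,0,0,0,0.1],
    [0,0,2.3,0,0,0,0.1],
  ],
)

```text
time: 9.0
tool_pos: [0.4853, -0.158, 0.1867]
tool_rot: [3.141, -0.023, 1.57]
wrist_force: [-0.4, -0.2, -2.2]
width: 0.0232
```

Emit:
jog_arm(
  rows=[
    [0,0,0.5,0,0,0,0.1],
    [0,0,1,0,0,0,0.1],
  ],
)

```text
time: 9.2
tool_pos: [0.4853, -0.158, 0.1858]
tool_rot: [3.141, -0.023, 1.57]
wrist_force: [-0.4, -0.1, 1.0]
width: 0.023
```

Emit:
jog_arm(
  rows=[
    [0,0,0.5,0,0,0,0.1],
    [0,0,1,0,0,0,0.1],
  ],
)

```text
time: 9.4
tool_pos: [0.4855, -0.158, 0.185]
tool_rot: [3.141, -0.023, 1.57]
wrist_force: [0.5, 0.5, 1.0]
width: 0.0231
```

Emit:
jog_arm(
  rows=[
    [0,0,0.5,0,0,0,0.1],
    [0,0,1,0,0,0,0.1],
  ],
)

```text
time: 9.6
tool_pos: [0.4855, -0.158, 0.184]
tool_rot: [3.141, -0.023, 1.57]
wrist_force: [0.0, 0.7, 0.1]
width: 0.0227
```

Emit:
jog_arm(
  rows=[
    [0,0,0.5,0,0,0,0.1],
    [0,0,1,0,0,0,0.1],
  ],
)

```text
time: 9.8
tool_pos: [0.4855, -0.158, 0.1829]
tool_rot: [3.141, -0.023, 1.57]
wrist_force: [0.9, -0.9, 0.3]
width: 0.0228
```

```bash
python3 look.py w8; cat > top.py <<'E'
from h import *
import pickle,sys
for n in sys.argv[1:]:
    c,s=pickle.load(open(n+'.pkl','rb'));d=np.load(n+'.npy')
    uu,vv=np.meshgrid(np.arange(512),np.arange(384));W=px2w(c,uu,vv,d)-s['tool_pos']
    q=W[225:275,240:280].reshape(-1,3);q=q[(q[:,2]>.035)&(q[:,2]<.06)];print(n,len(q),'handle top rel',np.median(q[:,2]),
      'collar',np.median(W[191:197,252:262,2]))
E
python3 top.py w4 w7 w8
```

```text
9.85 [ 0.48544398 -0.15793685  0.18284428] [ 3.14078783 -0.02299447  1.5699982 ] [-0.65 -0.26 -0.89] 0.02274122835008068
handle z 0.02 251 (array([0.34, 0.28]), np.float64(12.32))
handle z 0.01 188 (array([ 0.46, -0.18]), np.float64(11.67))
handle z 0 159 (array([ 0.57, -0.22]), np.float64(11.77))
handle z -0.01 231 (array([ 1.19, -0.07]), np.float64(12.95))
shank 278 (array([-2.01, -0.18]), np.float64(8.06)) -0.05963142363968077
tip pred px [256.06595168 190.12355531] [256.05097796 184.72812937]
w4 1425 handle top rel 0.04630760674616727 collar -0.010363040766993847
w7 1429 handle top rel 0.04644399456394932 collar -0.010490674840743466
w8 1432 handle top rel 0.046527782737591644 collar -0.010487583939885081
```

View pics/w8.png

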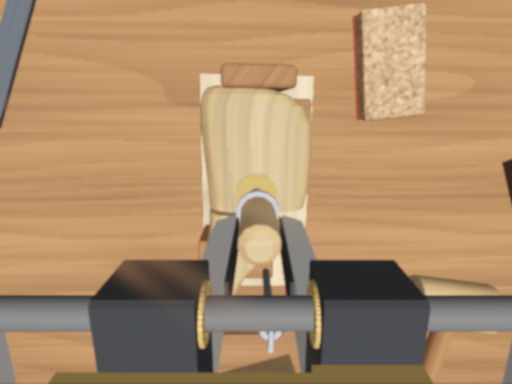

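Emit:
jog_arm(
  rows=[
    [0,0,0.6,0,0,0,0.1],
    [0,0,1.2,0,0,0,0.1],
    [0,0,1.8,0,0,0,0.1],
  ],
)

```text
time: 10.15
tool_pos: [0.4855, -0.1579, 0.181]
tool_rot: [3.141, -0.023, 1.57]
wrist_force: [0.6, -0.1, 1.5]
width: 0.0229
```

Emit:
jog_arm(
  rows=[
    [0,0,0.6,0,0,0,0.1],
    [0,0,1.2,0,0,0,0.1],
    [0,0,1.8,0,0,0,0.1],
  ],
)

```text
time: 10.45
tool_pos: [0.4855, -0.1579, 0.1792]
tool_rot: [3.141, -0.023, 1.57]
wrist_force: [0.2, -0.4, 0.7]
width: 0.0229
```

Emit:
jog_arm(
  rows=[
    [0,0,0.6,0,0,0,0.1],
    [0,0,1.2,0,0,0,0.1],
    [0,0,1.8,0,0,0,0.1],
  ],
)

```text
time: 10.75
tool_pos: [0.4855, -0.1578, 0.1774]
tool_rot: [3.141, -0.023, 1.57]
wrist_force: [-0.0, -0.8, 0.2]
width: 0.023
```

Emit:
jog_arm(
  rows=[
    [-0.1,0,0.7,0,0,0,0.1],
    [-0.2,0,1.4,0,0,0,0.1],
    [-0.25,0,2.1,0,0,0,0.1],
    [-0.26,0,2.8,0,0,0,0.1],
    [-0.28,0,3.5,0,0,0,0.1],
    [-0.3,0,4.2,0,0,0,0.1],
  ],
)

```text
time: 11.35
tool_pos: [0.4855, -0.158, 0.1731]
tool_rot: [3.141, -0.023, 1.57]
wrist_force: [-0.2, 0.1, 0.8]
width: 0.0229
```

Emit:
jog_arm(
  rows=[
    [-0.02,0,0.7,0,0,0,0.1],
    [-0.03,0,1.4,0,0,0,0.1],
    [-0.05,0,2.1,0,0,0,0.1],
    [-0.06,0,2.8,0,0,0,0.1],
    [-0.08,0,3.5,0,0,0,0.1],
    [-0.1,0,4.2,0,0,0,0.1],
  ],
)

```text
time: 11.95
tool_pos: [0.4855, -0.158, 0.1688]
tool_rot: [3.141, -0.023, 1.57]
wrist_force: [-1.1, 0.3, 0.8]
width: 0.023
```

Emit:
jog_arm(
  rows=[
    [-0.02,0,0.7,0,0,0,0.1],
    [-0.03,0,1.4,0,0,0,0.1],
    [-0.05,0,2.1,0,0,0,0.1],
    [-0.06,0,2.8,0,0,0,0.1],
    [-0.08,0,3.5,0,0,0,0.1],
    [-0.1,0,4.2,0,0,0,0.1],
  ],
)

```text
time: 12.55
tool_pos: [0.4855, -0.158, 0.1646]
tool_rot: [3.141, -0.023, 1.57]
wrist_force: [0.2, 0.3, 0.9]
width: 0.023
```

```bash
python3 look.py w9; python3 top.py w9
```

```text
12.6 [ 0.48543462 -0.15802371  0.1644401 ] [ 3.14086968 -0.0230092   1.57000816] [-0.03  1.06  0.49] 0.02280660496667394
handle z 0.02 255 (array([0.25, 0.28]), np.float64(12.21))
handle z 0.01 180 (array([ 0.33, -0.21]), np.float64(11.58))
handle z 0 163 (array([ 0.39, -0.19]), np.float64(11.64))
handle z -0.01 255 (array([ 1.29, -0.13]), np.float64(13.11))
shank 126 (array([-0.92, -0.07]), np.float64(9.84)) -0.03913189912396095
tip pred px [256.0614419  190.08663566] [256.04645154 184.69170206]
w9 1430 handle top rel 0.04652291624946539 collar -0.010291221973484449
```

Emit:
jog_arm(
  rows=[
    [-0.02,0,0.7,0,0,0,0.1],
    [-0.03,0,1.4,0,0,0,0.1],
    [-0.05,0,2.1,0,0,0,0.1],
    [-0.06,0,2.8,0,0,0,0.1],
    [-0.08,0,3.5,0,0,0,0.1],
    [-0.1,0,4.2,0,0,0,0.1],
  ],
)

```text
time: 13.2
tool_pos: [0.4855, -0.158, 0.1602]
tool_rot: [3.141, -0.023, 1.57]
wrist_force: [0.6, 0.6, 0.5]
width: 0.0235
```

Emit:
jog_arm(
  rows=[
    [-0.02,0,0.7,0,0,0,0.1],
    [-0.03,0,1.4,0,0,0,0.1],
    [-0.05,0,2.1,0,0,0,0.1],
    [-0.06,0,2.8,0,0,0,0.1],
    [-0.08,0,3.5,0,0,0,0.1],
    [-0.1,0,4.2,0,0,0,0.1],
  ],
)

```text
time: 13.8
tool_pos: [0.4854, -0.158, 0.1559]
tool_rot: [3.141, -0.023, 1.57]
wrist_force: [-0.2, -0.4, 0.6]
width: 0.0231
```

Emit:
jog_arm(
  rows=[
    [-0.02,0,0.7,0,0,0,0.1],
    [-0.03,0,1.4,0,0,0,0.1],
    [-0.05,0,2.1,0,0,0,0.1],
    [-0.06,0,2.8,0,0,0,0.1],
  ],
)

```text
time: 14.2
tool_pos: [0.4855, -0.158, 0.153]
tool_rot: [3.141, -0.023, 1.57]
wrist_force: [0.3, 0.2, 0.7]
width: 0.0229
```

Emit:
jog_arm(
  rows=[
    [-0.01,0,0.5,0,0,0,0.1],
    [-0.02,0,1,0,0,0,0.1],
    [-0.03,0,1.5,0,0,0,0.1],
    [-0.05,0,2,0,0,0,0.1],
  ],
)

```text
time: 14.6
tool_pos: [0.4855, -0.158, 0.151]
tool_rot: [3.141, -0.023, 1.57]
wrist_force: [0.0, -0.1, 1.0]
width: 0.023
```

Emit:
jog_arm(
  rows=[
    [-0.01,0,0.5,0,0,0,0.1],
    [-0.02,0,1,0,0,0,0.1],
    [-0.03,0,1.5,0,0,0,0.1],
  ],
)

```text
time: 14.9
tool_pos: [0.4855, -0.158, 0.1495]
tool_rot: [3.141, -0.023, 1.57]
wrist_force: [0.4, 0.3, 1.1]
width: 0.0227
```

Emit:
jog_arm(
  rows=[
    [-0.01,0,0.5,0,0,0,0.1],
    [-0.02,0,1,0,0,0,0.1],
    [-0.03,0,1.5,0,0,0,0.1],
  ],
)

```text
time: 15.2
tool_pos: [0.4855, -0.158, 0.148]
tool_rot: [3.141, -0.023, 1.57]
wrist_force: [0.5, 0.3, 1.0]
width: 0.0228
```

Emit:
jog_arm(
  rows=[
    [-0.01,0,0.5,0,0,0,0.1],
    [-0.02,0,1,0,0,0,0.1],
    [-0.03,0,1.5,0,0,0,0.1],
  ],
)

```text
time: 15.5
tool_pos: [0.4856, -0.1581, 0.1467]
tool_rot: [3.14, -0.023, 1.57]
wrist_force: [-0.2, 0.3, 2.4]
width: 0.023
```

Emit:
jog_arm(
  rows=[
    [-0.01,0,0.5,0,0,0,0.1],
    [-0.02,0,1,0,0,0,0.1],
  ],
)

```text
time: 15.7
tool_pos: [0.4856, -0.1581, 0.1455]
tool_rot: [3.141, -0.023, 1.57]
wrist_force: [0.7, -0.5, 1.4]
width: 0.0229
```

Emit:
jog_arm(
  rows=[
    [-0.01,0,0.5,0,0,0,0.1],
  ],
)

```text
time: 15.8
tool_pos: [0.4855, -0.1581, 0.1449]
tool_rot: [3.141, -0.023, 1.57]
wrist_force: [-0.6, 0.3, 0.8]
width: 0.0232
```

Emit:
jog_arm(
  rows=[
    [-0.01,0,0.5,0,0,0,0.1],
  ],
)

```text
time: 15.9
tool_pos: [0.4855, -0.1581, 0.1443]
tool_rot: [3.141, -0.023, 1.57]
wrist_force: [-0.3, 0.5, 0.4]
width: 0.0229
```

Emit:
jog_arm(
  rows=[
    [-0.01,0,0.5,0,0,0,0.1],
  ],
)

```text
time: 16.0
tool_pos: [0.4855, -0.1582, 0.1437]
tool_rot: [3.141, -0.023, 1.57]
wrist_force: [0.1, -0.8, 0.1]
width: 0.0232
```

```bash
python3 - <<'E'
from h import *
for n in ['scene','top']:
    p,d=ctrl.read_camera(n); cv2.imwrite(f'pics/{n}1.png',p); np.save(f'{n}1.npy',d)
crop('pics/scene1.png',150,160,240,260,6,'pics/scene1c.png')
print(ctrl.get_state()['wrist_force'])
E
```

```text
[-0.16531424 -0.6496212  -1.65849435]
```

View pics/scene1c.png

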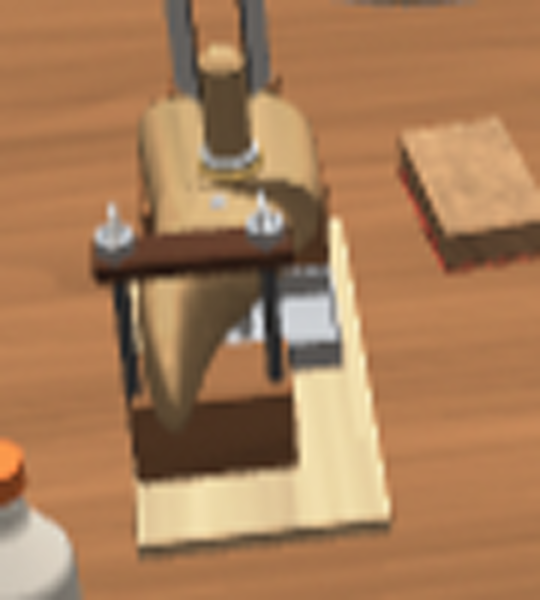

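```bash
python3 - <<'E'
from h import *
a=cv2.imread('pics/scene0.png')[195:225,180:215];b=cv2.imread('pics/scene1.png')[195:225,180:215]
cv2.imwrite('pics/cmp1.png',cv2.resize(np.hstack([a,b]),None,fx=11,fy=11,interpolation=cv2.INTER_CUBIC))
s=[ctrl.get_state()['wrist_force'].round(2) for i in range(1)];print(s)
E
```

```text
[array([-0.17, -0.65, -1.66])]
```

View pics/cmp1.png

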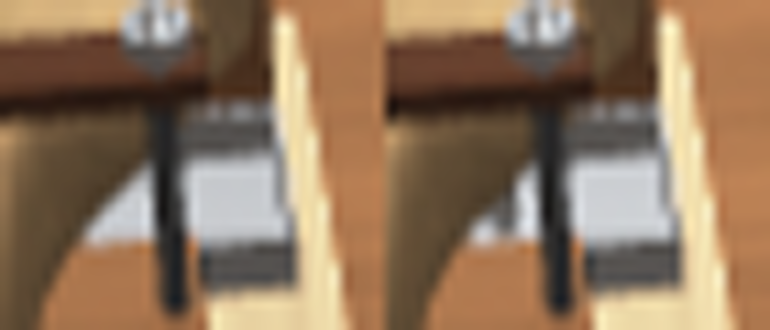

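Emit:
jog_arm(
  rows=[
    [-0.01,0,0.5,0,0,0,0.1],
  ],
)

```text
time: 16.2
tool_pos: [0.4854, -0.1581, 0.1431]
tool_rot: [3.141, -0.023, 1.57]
wrist_force: [0.3, -1.0, 1.3]
width: 0.0232
```

Emit:
jog_arm(
  rows=[
    [0,0,0.4,0,0,0,0.1],
  ],
)

```text
time: 16.3
tool_pos: [0.4854, -0.1581, 0.1426]
tool_rot: [3.141, -0.023, 1.57]
wrist_force: [0.3, -0.5, 0.5]
width: 0.0232
```

Emit:
jog_arm(
  rows=[
    [0,0,0.3,0,0,0,0.1],
  ],
)

```text
time: 16.4
tool_pos: [0.4855, -0.1582, 0.1423]
tool_rot: [3.141, -0.023, 1.57]
wrist_force: [-0.9, -0.3, 1.3]
width: 0.0229
```

```bash
python3 look.py w10; python3 top.py w10;python3 - <<'E'
from h import *
p,d=ctrl.read_camera('scene'); cv2.imwrite(f'pics/scene2.png',p)
crop('pics/scene2.png',165,170,225,230,10,'pics/scene2c.png')
E
```

```text
16.45 [ 0.48544905 -0.15813153  0.14229145] [ 3.14090955 -0.02275993  1.56995621] [-0.17  0.17 -0.56] 0.023284338742322615
handle z 0.02 265 (array([0.19, 0.23]), np.float64(12.16))
handle z 0.01 182 (array([ 0.5 , -0.22]), np.float64(11.71))
handle z 0 155 (array([ 0.42, -0.23]), np.float64(11.68))
handle z -0.01 227 (array([ 0.89, -0.17]), np.float64(12.71))
tip pred px [256.07831397 190.17092507] [256.06320001 184.77498345]
w10 1428 handle top rel 0.04644945889580428 collar -0.010246637626653551
```

View pics/scene2c.png

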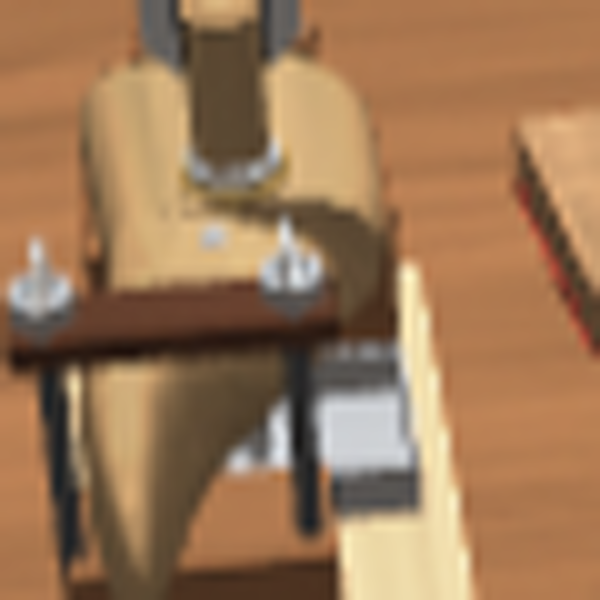

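```bash
python3 - <<'E'
from h import *
c=cam('scene');p,d=ctrl.read_camera('scene');d0=np.load('scene0.npy')
uu,vv=np.meshgrid(np.arange(512),np.arange(384));W=px2w(c,uu,vv,d);W0=px2w(c,uu,vv,d0)
for v in range(208,219):
    print(v,[(u,int(W[v,u,0]*1000),int(W[v,u,1]*1000),int(W[v,u,2]*1000),int(W0[v,u,2]*1000)) for u in range(187,194)])
E
```

```text
208 [(187, 570, -169, 108, 107), (188, 564, -166, 103, 104), (189, 559, -163, 99, 100), (190, 555, -160, 95, 97), (191, 555, -157, 95, 95), (192, 551, -154, 92, 92), (193, 545, -151, 87, 87)]
209 [(187, 566, -170, 101, 105), (188, 563, -167, 98, 100), (189, 560, -164, 96, 98), (190, 557, -161, 93, 94), (191, 554, -158, 91, 93), (192, 549, -155, 86, 88), (193, 548, -151, 85, 83)]
210 [(187, 566, -170, 97, 98), (188, 563, -167, 95, 96), (189, 562, -164, 94, 92), (190, 558, -161, 90, 90), (191, 553, -158, 86, 87), (192, 552, -155, 85, 83), (193, 460, -148, 14, 12)]
211 [(187, 568, -170, 95, 96), (188, 563, -167, 91, 92), (189, 559, -164, 88, 90), (190, 558, -161, 86, 87), (191, 552, -158, 81, 80), (192, 464, -152, 14, 15), (193, 465, -149, 13, 13)]
212 [(187, 569, -170, 92, 93), (188, 565, -167, 89, 87), (189, 561, -164, 85, 83), (190, 557, -161, 82, 82), (191, 486, -156, 26, 16), (192, 469, -152, 13, 13), (193, 473, -149, 16, 15)]
213 [(187, 569, -171, 89, 86), (188, 564, -168, 84, 85), (189, 560, -165, 81, 82), (190, 553, -162, 75, 73), (191, 491, -157, 27, 14), (192, 476, -153, 14, 1
[... 264 characters left out ...]
 76, 75), (189, 491, -163, 19, 14), (190, 492, -160, 20, 14), (191, 490, -157, 17, 12), (192, 484, -154, 13, 13), (193, 487, -151, 14, 12)]
216 [(187, 568, -171, 77, 75), (188, 489, -167, 14, 11), (189, 490, -164, 15, 14), (190, 490, -161, 14, 12), (191, 488, -157, 12, 16), (192, 489, -154, 12, 15), (193, 490, -151, 12, 13)]
217 [(187, 492, -170, 12, 17), (188, 559, -169, 65, 64), (189, 560, -166, 66, 65), (190, 557, -163, 63, 64), (191, 565, -160, 69, 64), (192, 560, -157, 64, 67), (193, 558, -154, 63, 63)]
218 [(187, 562, -172, 64, 63), (188, 565, -169, 67, 68), (189, 566, -166, 67, 65), (190, 564, -163, 65, 67), (191, 565, -160, 65, 65), (192, 566, -157, 66, 66), (193, 566, -154, 65, 65)]
```

Emit:
jog_arm(
  rows=[
    [0,0,0.4,0,0,0,0.1],
  ],
)

```text
time: 16.65
tool_pos: [0.4855, -0.1582, 0.142]
tool_rot: [3.141, -0.023, 1.57]
wrist_force: [-1.1, 0.4, 6.8]
width: 0.0231
```

Emit:
jog_arm(
  rows=[
    [0,0,0.4,0,0,0,0.1],
  ],
)

```text
time: 16.75
tool_pos: [0.4855, -0.1581, 0.142]
tool_rot: [3.14, -0.023, 1.57]
wrist_force: [-2.2, 1.0, 7.2]
width: 0.0228
```

Emit:
jog_arm(
  rows=[
    [0,0,-1.5,0,0,0,0.1],
    [0.1,0,-5,0,0,0,0.1],
    [0.2,0,-10,0,0,0,0.1],
    [0.4,0,-16,0,0,0,0.1],
    [0.5,0,-22,0,0,0,0.1],
    [0.65,0,-28,0,0,0,0.1],
    [0.8,0,-34,0,0,0,0.1],
    [0.9,0,-40,0,0,0,0.1],
    [1.05,0,-46,0,0,0,0.1],
    [1.2,0,-52,0,0,0,0.1],
  ],
)

```text
time: 17.75
tool_pos: [0.4855, -0.1581, 0.1946]
tool_rot: [3.14, -0.023, 1.57]
wrist_force: [0.1, 0.8, -1.6]
width: 0.0231
```

Emit:
jog_arm(
  rows=[
    [0.1,0,-6,0,0,0,0.1],
    [0.3,0,-14,0,0,0,0.1],
    [0.5,0,-24,0,0,0,0.1],
    [0.8,0,-36,0,0,0,0.1],
    [1,0,-45,0,0,0,0.1],
    [1,0,-48,0,0,0,0.1],
    [1,0,-48,0,0,0,0.1],
  ],
)

```text
time: 18.45
tool_pos: [0.4855, -0.1583, 0.243]
tool_rot: [3.14, -0.022, 1.57]
wrist_force: [0.1, -0.2, -2.5]
width: 0.0229
```

```bash
python3 look.py w11; python3 top.py w11;python3 - <<'E'
from h import *
p,d=ctrl.read_camera('scene'); cv2.imwrite(f'pics/scene3.png',p)
crop('pics/scene3.png',150,150,230,230,7,'pics/scene3c.png')
E
```

```text
18.5 [ 0.48537378 -0.15821164  0.24248066] [ 3.14058789 -0.02261409  1.56994338] [ 0.14  1.14 -2.17] 0.022704624647647456
handle z 0.02 248 (array([0.28, 0.22]), np.float64(12.05))
handle z 0.01 180 (array([ 0.59, -0.22]), np.float64(11.65))
handle z 0 152 (array([ 0.71, -0.24]), np.float64(11.76))
handle z -0.01 310 (array([ 1.04, -0.19]), np.float64(12.88))
shank 46 (array([ 0.67, -0.18]), np.float64(4.66)) -0.06676413484755128
tip pred px [256.15154906 189.76748747] [256.13693184 184.37893554]
w11 1431 handle top rel 0.04693208056405179 collar -0.009874127144586353
```

View pics/scene3c.png

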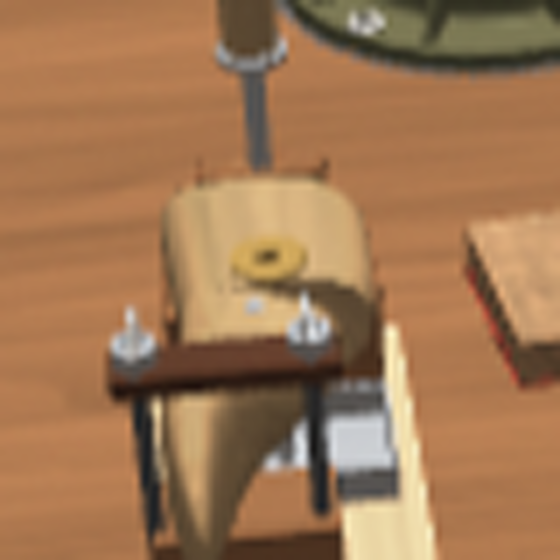

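View pics/w11d.png

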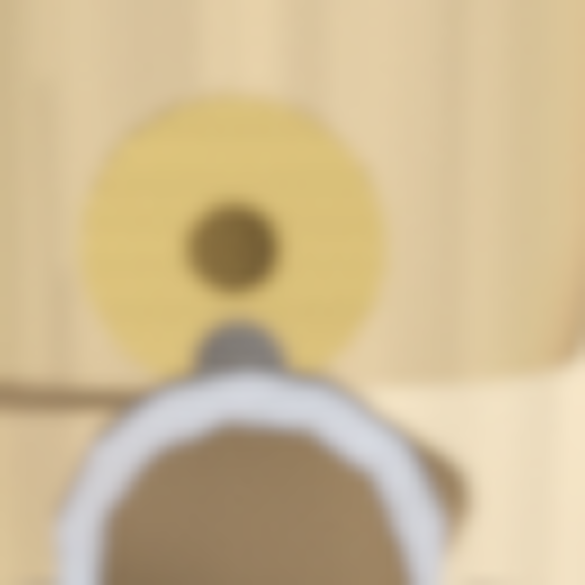

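Emit:
jog_arm(
  rows=[
    [15,5,0,0,0,0,0.1],
    [45,14,0,0,0,0,0.1],
    [85,26,0,0,0,0,0.1],
    [130,40,0,0,0,0,0.1],
    [175,54,0,0,0,0,0.1],
    [220,68,0,0,0,0,0.1],
    [265,82,0,0,0,0,0.1],
    [310,95,0,0,0,0,0.1],
    [350,107,0,0,0,0,0.1],
    [370,113,0,0,0,0,0.1],
  ],
)

```text
time: 19.55
tool_pos: [0.5985, 0.2148, 0.2495]
tool_rot: [-3.141, -0.023, 1.572]
wrist_force: [-0.1, -0.9, -1.9]
width: 0.0227
```

Emit:
jog_arm(
  rows=[
    [9,2,30,0,0,0,0.1],
    [8,2,60,0,0,0,0.1],
    [8,2,80,0,0,0,0.1],
    [8,2,90,0,0,0,0.1],
    [8,2,90,0,0,0,0.1],
    [8,2,90,0,0,0,0.1],
  ],
)

```text
time: 20.15
tool_pos: [0.6008, 0.2249, 0.1607]
tool_rot: [3.141, -0.023, 1.572]
wrist_force: [-0.1, 0.1, -1.7]
width: 0.0229
```

```bash
python3 look.py w12; python3 top.py w12
```

```text
20.2 [0.60095963 0.2249245  0.16107708] [ 3.14077609 -0.02330373  1.5721209 ] [ 0.07 -0.26 -0.81] 0.02318789719791663
handle z 0.02 263 (array([0.14, 0.16]), np.float64(12.27))
handle z 0.01 183 (array([ 0.31, -0.23]), np.float64(11.67))
handle z 0 158 (array([ 0.31, -0.19]), np.float64(11.67))
handle z -0.01 169 (array([ 1.13, -0.23]), np.float64(12.66))
shank 44 (array([ 0.01, -0.1 ]), np.float64(4.46)) -0.06785303421528743
tip pred px [256.08770276 190.50487097] [256.08467081 185.10269656]
w12 1430 handle top rel 0.045955546585883605 collar -0.010807683303485
```

View pics/w12d.png

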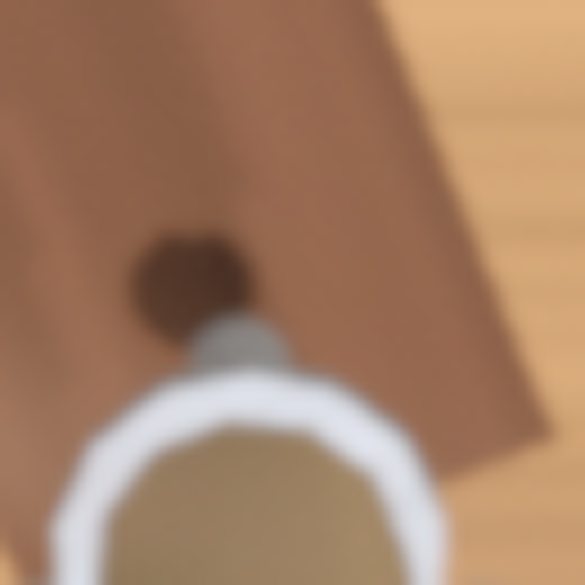

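View pics/w12.png

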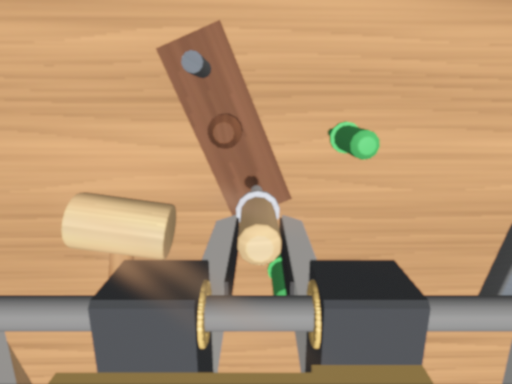

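```bash
python3 - <<'E'
from h import *
import pickle
c,s=pickle.load(open('w12.pkl','rb'))
a=px2w(c,np.array(251.0),np.array(181.95),1.0);o=np.array(c['xyz']);r=a-o
P=o+r*(.06-o[2])/r[2];print(P,P-s['tool_pos'])
E
```

```text
[0.60203152 0.22065775 0.06      ] [ 0.00107189 -0.00426675 -0.10107708]
```

Emit:
jog_arm(
  rows=[
    [-2,0.4,2,0,0,0,0.1],
    [-4.4,0.8,8,0,0,0,0.1],
    [-4.7,0.8,16,0,0,0,0.1],
    [-4.8,0.8,22,0,0,0,0.1],
    [-4.9,0.8,26,0,0,0,0.1],
    [-4.9,0.8,26,0,0,0,0.1],
  ],
)

```text
time: 20.8
tool_pos: [0.6015, 0.2206, 0.1341]
tool_rot: [-3.141, -0.023, 1.572]
wrist_force: [0.6, -1.0, -1.3]
width: 0.0228
```

```bash
python3 look.py w13
```

```text
20.85 [0.60169041 0.22066707 0.13467359] [ 3.14121897 -0.02314922  1.57220429] [ 1.66 -0.84 -1.88] 0.023276665615432283
handle z 0.02 264 (array([0.17, 0.32]), np.float64(12.37))
handle z 0.01 184 (array([ 0.28, -0.26]), np.float64(11.7))
handle z 0 161 (array([ 0.33, -0.25]), np.float64(11.76))
handle z -0.01 162 (array([ 0.31, -0.14]), np.float64(12.06))
shank 41 (array([-0.02, -0.14]), np.float64(4.5)) -0.0679843494883628
tip pred px [256.15223973 190.70232452] [256.14966066 185.29655294]
```

View pics/w13d.png

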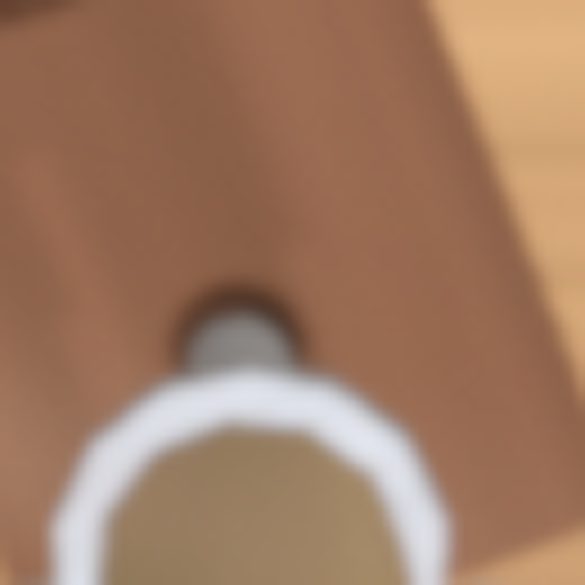

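Emit:
jog_arm(
  rows=[
    [-0.1,0,3,0,0,0,0.1],
    [-0.15,0,7,0,0,0,0.1],
    [-0.25,0,11,0,0,0,0.1],
    [-0.35,0,15,0,0,0,0.1],
  ],
)

```text
time: 21.25
tool_pos: [0.6016, 0.2207, 0.1192]
tool_rot: [3.141, -0.023, 1.572]
wrist_force: [0.5, -0.4, -3.6]
width: 0.0232
```

Emit:
jog_arm(
  rows=[
    [-0.1,0,5,0,0,0,0.1],
    [-0.25,0,11,0,0,0,0.1],
    [-0.4,0,17,0,0,0,0.1],
    [-0.5,0,23,0,0,0,0.1],
    [-0.65,0,29,0,0,0,0.1],
    [-0.8,0,34,0,0,0,0.1],
    [-0.85,0,38,0,0,0,0.1],
    [-0.9,0,40,0,0,0,0.1],
  ],
)

```text
time: 22.05
tool_pos: [0.6016, 0.2207, 0.0788]
tool_rot: [-3.141, -0.023, 1.572]
wrist_force: [-0.7, -1.2, -2.1]
width: 0.0228
```

Emit:
jog_arm(
  rows=[
    [0,0,1,0,0,0,0.1],
    [0,0,2,0,0,0,0.1],
    [0,0,3,0,0,0,0.1],
  ],
)

```text
time: 22.35
tool_pos: [0.6017, 0.2208, 0.0759]
tool_rot: [3.141, -0.023, 1.572]
wrist_force: [-0.1, 0.4, -2.5]
width: 0.0229
```

Emit:
jog_arm(
  rows=[
    [0,0,0.5,0,0,0,0.1],
    [0,0,0.9,0,0,0,0.1],
  ],
)

```text
time: 22.55
tool_pos: [0.6017, 0.2208, 0.0751]
tool_rot: [3.141, -0.023, 1.572]
wrist_force: [-1.1, -0.6, 1.5]
width: 0.0228
```

Emit:
jog_arm(
  rows=[
    [0,0,0.5,0,0,0,0.1],
  ],
)

```text
time: 22.65
tool_pos: [0.6019, 0.2209, 0.0751]
tool_rot: [3.141, -0.023, 1.572]
wrist_force: [-2.0, -0.4, 3.7]
width: 0.0231
```

Emit:
jog_arm(
  rows=[
    [0,0,0,0,0,0,0.3],
    [0,0,0,0,0,0,0.4],
    [0,0,0,0,0,0,0.5],
    [0,0,0,0,0,0,0.5],
    [0,0,0,0,0,0,0.5],
  ],
)

```text
time: 23.15
tool_pos: [0.6019, 0.2208, 0.0751]
tool_rot: [3.141, -0.023, 1.572]
wrist_force: [0.4, -0.0, 0.5]
width: 0.0473
```

Emit:
jog_arm(
  rows=[
    [0,0,-5,0,0,0,0.5],
    [-0.2,0,-15,0,0,0,0.5],
    [-0.2,0,-35,0,0,0,0.5],
    [0,0,-65,0,0,0,0.5],
    [0,0,-100,0,0,0,0.5],
    [0,-10,-130,0,0,0,0.5],
    [0,-25,-150,0,0,0,0.5],
    [0,-40,-160,0,0,0,0.5],
    [0,-40,-160,0,0,0,0.5],
  ],
)

```text
time: 24.05
tool_pos: [0.5614, 0.2174, 0.238]
tool_rot: [3.137, -0.025, 1.573]
wrist_force: [0.7, 0.4, 0.5]
width: 0.0468
```

```bash
python3 - <<'E'
from h import *
for n in ['scene','top','wrist']:
    c=cam(n);p,d=ctrl.read_camera(n); cv2.imwrite(f'pics/{n}9.png',p); np.save(f'{n}9.npy',d)
uu,vv=np.meshgrid(np.arange(512),np.arange(384));W=px2w(c,uu,vv,d)
m=(W[...,2]>.117)&(W[...,2]<.128)&(np.hypot(W[...,0]-.601,W[...,1]-.22)<.03);print(m.sum(),W[m].mean(0),np.median(W[m][:,2]))
m=(W[...,2]>.05)&(W[...,2]<.08)&(np.hypot(W[...,0]-.601,W[...,1]-.22)<.018);print('collar z',np.percentile(W[m][:,2],[50,80,95]))
s=ctrl.get_state();print(s['time'],s['tool_pos'],s['wrist_force'],s['width'])
crop('pics/scene9.png',150,160,350,260,4,'pics/scene9c.png')
E
```

```text
384 [0.6006329  0.22043728 0.1210917 ] 0.12149520561878066
collar z [0.06149435 0.06548422 0.07605593]
24.2 [0.56202623 0.21695548 0.23461986] [0.95371055 0.35072827 0.93259459] 0.04719748691895425
```

View pics/scene9c.png

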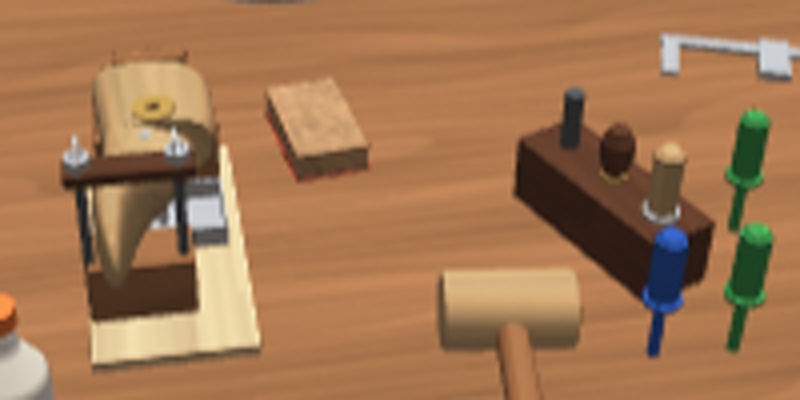

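View pics/wrist9.png

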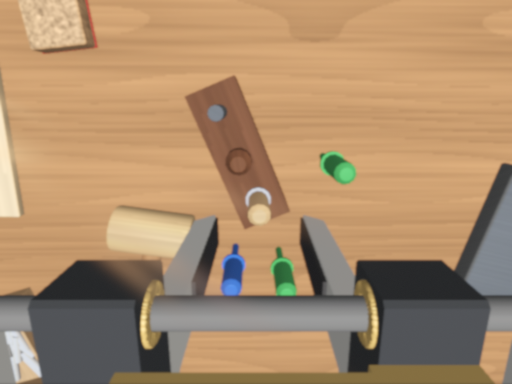

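View pics/top9.png

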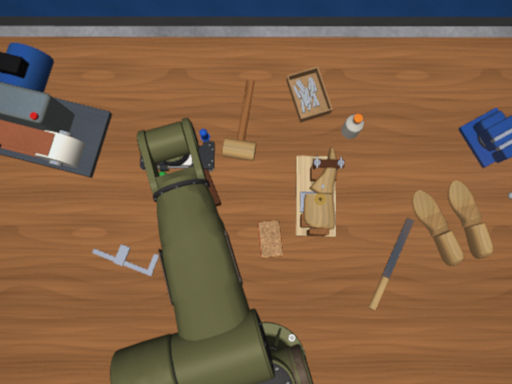

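Emit:
jog_arm(
  rows=[
    [0,0,0,0,0,0,0.5],
    [0,0,0,0,0,0,0.5],
  ],
)

```text
time: 24.4
tool_pos: [0.5622, 0.2168, 0.2337]
tool_rot: [-3.141, -0.023, 1.572]
wrist_force: [-0.1, 1.1, 0.5]
width: 0.0471
```

```bash
python3 - <<'E'
from h import *
c=cam('scene');d=np.load('scene9.npy')
uu,vv=np.meshgrid(np.arange(512),np.arange(384));W=px2w(c,uu,vv,d)
m=(abs(W[...,0]-.485)<.04)&(abs(W[...,1]+.158)<.025)&(W[...,2]>.017)&(W[...,2]<.05)
print('pin pts',W[m].round(3)[:12])
print(ctrl.close_job())
E
```

```text
pin pts [[ 0.461 -0.135  0.03 ]
 [ 0.461 -0.138  0.026]
 [ 0.458 -0.135  0.023]
 [ 0.462 -0.139  0.023]
 [ 0.46  -0.135  0.02 ]
 [ 0.462 -0.139  0.018]
 [ 0.49  -0.157  0.03 ]
 [ 0.49  -0.157  0.026]
 [ 0.493 -0.161  0.025]
 [ 0.49  -0.157  0.022]
 [ 0.488 -0.164  0.017]
 [ 0.492 -0.161  0.019]]
the job is handed in; nothing more can be done
None
```

I pressed the hinge pin out with the tan-handled, steel-collared drift. It dropped into the catch tin, and the drift is back in its hole in the tool block. I handed the job in at about 24.4 s on the robot's clock.

**Pressing:** The drift had tilted about 1.3° in the grip, so I turned the tool to bring it upright. I then lined it up with the bore using the wrist camera. Readings at the ends of the moves came to about 3 N along the bore, and about 9 N where the collar touched the bush. I never caught the 9 to 18 N peaks of the clip; the readings come only at the end of a move, so a short peak could have gone unseen.

**Last checks:**
- **Bore:** it looks empty in the camera.
- **Pin:** the depth picture shows it on the tin floor, with points from 14 mm up at about x = 0.49, y = -0.16.
- **Drift:** its top is at 121.5 mm, as before, so it is fully down. The gripper is open and clear of it.
- **Other tools:** the ones visible in the last pictures look unmoved.

Two checks disagreed slightly. The automatic fit to the flange edge put the bore about 0.6 mm from where I judged it by eye, so I went in between the two; the side force stayed within about 2 N. The two position estimates for the block hole differed by about 1.5 mm, and the last close picture showed the tip centred in it.

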